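# Wind the soap press down with a rod through its screw eye

### The job

Slide the shank of the wooden-handled steel rod through the loop of the screw eye on top of the small soap press and use it to turn the eye clockwise, seen from above, until the pressing plate holds the soap bar firmly without crushing it. Then draw the rod out and lay it flat on the table clear of the press, leaving the soap held. Turn the eye with the rod only, not with the fingers.

Things in the scene. Friction and masses are not known exactly. Their poses are not given: they have to be found in the camera images.
- press: Fixed screw press: wooden foot 110 x 150 x 18 mm, two pillars 58 mm left and right of its middle, grey bridge 30 mm wide (x), 142 mm long (y), top 98 mm above the table; nut boss and pillar caps reach 108 mm. Under the bridge an aluminium pressing plate runs on the pillars, sinks 9 mm per rad of the eye and stays where left. Origin under the foot's middle, on the table; its z is the screw axis.
- eye: Upright steel screw eye, turning at constant height on the press's axis. Its loop is a barrel with rounded lips, 34 mm long, 14 mm clear bore, 27 mm outside; the bore is level, along the eye's own x axis, open at both ends. Origin: centre of the bore, 140 mm above the table. Clockwise from above (yaw decreasing) tightens. The rod has about 0.2 rad of play in the bore either way.
- soap: Cream soap bar 42 x 63 x 26 mm on a wooden rest in the press, 1 to 7 mm below the plate at the start. Origin: centre of its underside, 22 to 26 mm above the table. Free turning of the eye takes about 0.27 N m about the screw axis; each newton of squeeze on the soap adds 0.009 N m. 8 to 26 N is right: stop at about 0.4 N m, 1.5 times the free torque. Over 34 N crushes the soap.
- rod: Turning rod, 180 mm long, 90 g, lying on the table: a flat-sided dark wooden handle 90 mm long, 16 mm wide, 14 mm high, and a round steel shank 8 mm thick, 90 mm long, with a round end. Origin: on the underside, below the shoulder where handle and shank meet; x points along the shank to its tip, the handle reaches to x = -90 mm; z up. The centre line is 7 mm above the origin.
- rod_tip (a point): Tip of the rod's steel shank, on the centre line, 90 mm from the shoulder.
- rod_mid (a point): Middle of the rod's steel shank, on the centre line, 45 mm from the shoulder and from the tip.
Not all that is in view belongs to the job. Leave any orange, red or yellow look-alike of the soap alone.

How it is judged (in metres and radians):
On the way, in this order (a step that is already met when the one before it is completed fails the run):
1. the rod's shank is right through the loop (distance between rod_mid and eye below 0.034 m and y of rod_mid in the frame of eye between -0.009 and 0.009 m and z of rod_mid in the frame of eye between -0.007 and 0.007 m and (x of rod_tip in the frame of eye above 0.018 m or x of rod_tip in the frame of eye below -0.018 m)), for 0.2 s.
2. with the rod still in the loop, the plate squeezes the soap with 8 to 26 N (distance between rod_mid and eye below 0.038 m and contact force between press and soap between 8 and 26 N), for 0.2 s.
At the end, for the whole second after the job is handed in: The plate squeezes the soap with 8 to 26 N; the rod is out of the loop and lies at rest, handle flat on the table, right way up, its shoulder and its tip more than 90 mm from the screw axis (contact force between press and soap between 8 and 26 N and height (world z) of rod below 0.01 m and angle between rod's own z axis and vertical below 0.1 rad and horizontal distance between each of rod_tip, rod and press above 0.09 m and linear speed of rod below 0.02 m/s); the robot touches nothing.
It fails at once if the soap is crushed: the plate squeezes it with more than 34 N (contact force between press and soap above 34 N).
It fails at once if the fingers push on the screw eye (more than 3 N) (contact force between the fingers and eye above 3 N).
It also fails if it takes over 72 s, if anything falls off the work surface, if the arm or the gripper's body presses on something with over 40 N, if the wrist force passes 120 N, or if a joint passes its speed limit or range.

### The arm

A 7-joint arm with a two-finger parallel gripper is mounted at the origin on a cart in front of the work surface, level with it; the furniture and walls round the work are solid. World frame = base frame: x ahead of the robot, y to its left, z up, the work surface at z = 0. Lengths are in mm, angles in rad, forces in N, time in s.
With the tool pointing down it reaches from about 425 to 925 mm from the base axis. Payload 6.8 kg.
Tool frame: the origin (TCP) lies midway between the tips of the shut fingers; the grasp point (between the pads) lies 19 mm behind it; y points along the fingers, z is the direction in which the jaws open and shut, and the axes are right-handed (so a half turn about y gives the same grasp; the last joint's range is limited). The gripper opens to 85 mm and grips with 20 to 120 N. Pads are 22 mm wide; open, the fingers measure 114 mm over their backs; the gripper's body (76 mm by 85 mm) begins 54 mm behind the grasp point. The pads swing forward as they close: fully open they stand 13 mm farther back than shut.
Start: joints at [1.01, 0.477, 0.022, 1.555, -0.011, 1.109, -0.083], TCP at [295.313, -606.99, 231.308] pointing down, gripper open.
Joint ranges: [-2.96, 2.96], [-0.34, 2.1], [-1.41, 1.46], [0.24, 2.44], [-1.37, 4.51], [0.17, 1.92], [-2.96, 2.96]. Speed limits (rad/s): [2.39, 2.39, 3.14, 3.14, 3.14, 3.14, 3.14].

### API

Orientations are given as a 3x3 rotation matrix whose columns are the frame's x, y, z axes.
In Python, from workcell import * gives the robot as it stands.
- The arm moves only by the tool apply_moves, never from a script. Its argument "increments" is a list of rows, each a list of 3 entries, a list of its own where there are three numbers: the opening, from 0 (shut) to 1 (fully open), then the shift along the tool's x, y, z in m, then the turn about the tool's y in rad. In form: [[jaw, [x, y, z], roll], ...]. A call has 1 to 20 rows; each row is the pose to reach, as a shift and turn from the pose commanded when the call began, along the tool's axes at that moment; what a row does not reach only later rows make up. A row lasts 1/12 s, in which the tool goes at most 41.7 mm and 7.16 degrees, less where a joint would pass 70% of its speed; a pose out of reach is approached as far as the arm can. A call with a gripper value outside its range is refused whole. The fingers move at their own pace and stop on an object; "newtons" is the grip in N (left out, the last holds). Time passes only in rows, so rows that repeat a pose let the fingers close. It gives the time, the measured TCP pose, the force and the opening at its end, in the units of the state.
- get_obs(): the state, without advancing time (a new reading comes with each control period).
- read_camera(name): name is "scene" or "top" or "wrist"; returns the picture (384x512x3 uint8, red, green, blue); there is no depth.
- camera_model(name): a dict with "fx", "fy", "cx", "cy" (pixels), "world_from_camera" (4x4, takes a point from camera to world coordinates). Camera axes: x right, y up, looking along -z (the intrinsics and any distortion apply to the point x, -y, -z); pixel columns grow to the right and rows downward; lengths in mm; the calibration is good to about 2 mm. A picture is of the moment at which its call begins: read the wrist's pose just before it. camera_model takes no time and is no camera call; for the wrist camera it gives the pose at the moment of the call.
- finish_job(): hands the job in, once; it reports no verdict.
The state is a dict: "time": time; "q": joint angles; "joint_velocities": joint speeds; "joint_torque": joint torques, N m; "position": TCP position; "eef_rot": TCP orientation; "ft_force": force on the tool from outside, world axes, zero at the start; "torque": the same for the moment, N m; "opening": finger opening in mm.
Only numpy, scipy, OpenCV 4.12 (cv2) and the standard library are available. Lean on these libraries where they do the work, as an engineer would, in place of code of your own. Each camera call takes 0.05 s, during which the arm holds its last target.

## Working session

There is one attempt and no reset: what is moved stays moved. The work goes in short steps, Python scripts to look and compute and a tool call to move; the robot and the scene stay as the last step left them, time stands still between calls to the robot, and variables do not carry over. Pictures are saved under pics/ and viewed, and the job is handed in when it is done.

Besides the shell and the picture viewer there is one more tool, called as name(argument=value, ...), one argument or row to a line, values as JSON. apply_moves: Moves the arm, as the interface text tells. Its arguments: {"type":"object","properties":{"increments":{"type":"array","items":{"type":"array"}},"newtons":{"type":"number"}},"required":["increments"]}

```bash
ls; mkdir -p pics; python3 - <<'E'
from workcell import *
import cv2, numpy as np
o=get_obs()
for k,v in o.items(): print(k,np.round(v,3).tolist())
for n in ("scene","top","wrist"):
    im=read_camera(n); cv2.imwrite(f"pics/{n}0.png",im[:,:,::-1])
    m=camera_model(n); print(n,{k:np.round(v,3).tolist() for k,v in m.items()})
E
```

```text
pics
time 0.0
q [1.01, 0.478, 0.022, 1.556, -0.012, 1.109, -0.083]
joint_velocities [-0.001, 0.001, -0.002, 0.002, -0.0, 0.0, -0.0]
joint_torque [-0.0, -59.645, 1.607, -28.12, 0.012, 0.01, 0.0]
position [295.02, -606.419, 230.298]
eef_rot [[-0.899, -0.001, 0.437], [-0.437, 0.002, -0.899], [0.0, -1.0, -0.002]]
ft_force [-0.285, -0.738, -0.156]
torque [-0.018, 0.001, 0.043]
opening 85.74
scene {'fx': 449.503, 'fy': 449.503, 'cx': 253.235, 'cy': 195.513, 'world_from_camera': [[-0.565, 0.555, -0.61, -238.727], [-0.825, -0.39, 0.409, 447.186], [-0.01, 0.734, 0.679, 872.333], [0.0, 0.0, 0.0, 1.0]]}
top {'fx': 360.963, 'fy': 360.963, 'cx': 264.784, 'cy': 190.907, 'world_from_camera': [[-0.008, 0.994, -0.112, 329.671], [-1.0, -0.006, 0.016, -16.74], [0.015, 0.112, 0.994, 1030.878], [0.0, 0.0, 0.0, 1.0]]}
wrist {'fx': 285.462, 'fy': 285.462, 'cx': 259.952, 'cy': 191.868, 'world_from_camera': [[0.438, 0.859, 0.266, 362.829], [-0.899, 0.419, 0.128, -573.979], [-0.001, -0.296, 0.955, 373.758], [0.0, 0.0, 0.0, 1.0]]}
```

View pics/scene0.png

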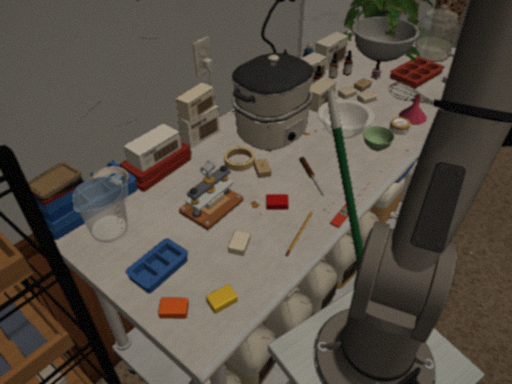

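View pics/top0.png

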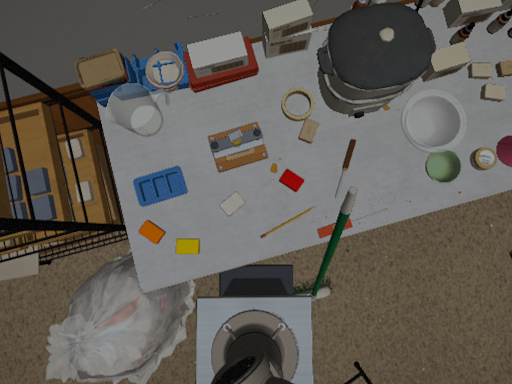

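View pics/wrist0.png

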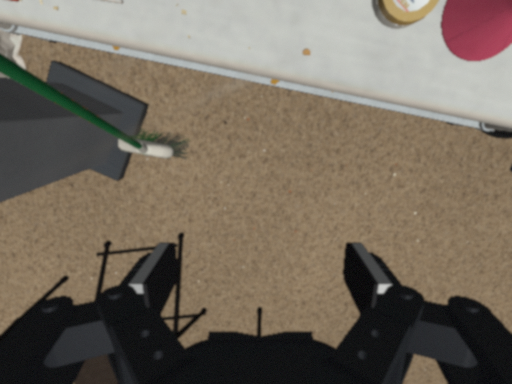

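```bash
cat > h.py <<'E'
from workcell import *
import cv2, numpy as np
def ray(m,u,v):
    T=np.array(m["world_from_camera"]); d=np.array([(u-m["cx"])/m["fx"],-(v-m["cy"])/m["fy"],-1.0])
    return T[:3,3],T[:3,:3]@d
def onz(m,u,v,z):
    o,d=ray(m,u,v); return o+d*(z-o[2])/d[2]
def tri(m1,p1,m2,p2):
    o1,d1=ray(m1,*p1);o2,d2=ray(m2,*p2)
    A=np.stack([d1,-d2],1); s=np.linalg.lstsq(A,o2-o1,rcond=None)[0]
    a,b=o1+s[0]*d1,o2+s[1]*d2
    return (a+b)/2,np.linalg.norm(a-b)
def proj(m,P):
    T=np.array(m["world_from_camera"]); c=T[:3,:3].T@(np.array(P)-T[:3,3])
    return m["cx"]+m["fx"]*c[0]/-c[2], m["cy"]-m["fy"]*c[1]/-c[2]
def crop(src,dst,x0,y0,x1,y1,s):
    im=cv2.imread(src)[y0:y1,x0:x1]; cv2.imwrite(dst,cv2.resize(im,None,fx=s,fy=s,interpolation=cv2.INTER_CUBIC))
E
python3 - <<'E'
from h import *
a=cv2.imread("pics/top0.png"); b=cv2.imread("pics/scene0.png")
z=lambda i,x,y,w,h,s:cv2.resize(i[y:y+h,x:x+w],None,fx=s,fy=s,interpolation=cv2.INTER_CUBIC)
L=np.hstack([z(a,200,115,70,70,5),z(a,310,130,70,70,5)])
R=np.hstack([z(b,170,155,80,80,350/80),z(b,280,145,80,80,350/80)])
cv2.imwrite("pics/crop0.png",np.vstack([L[:, :700],R[:, :700]])[:600] if 0 else cv2.resize(np.vstack([L,R]),(600,600)))
E
```

```text
(no output)
```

View pics/crop0.png

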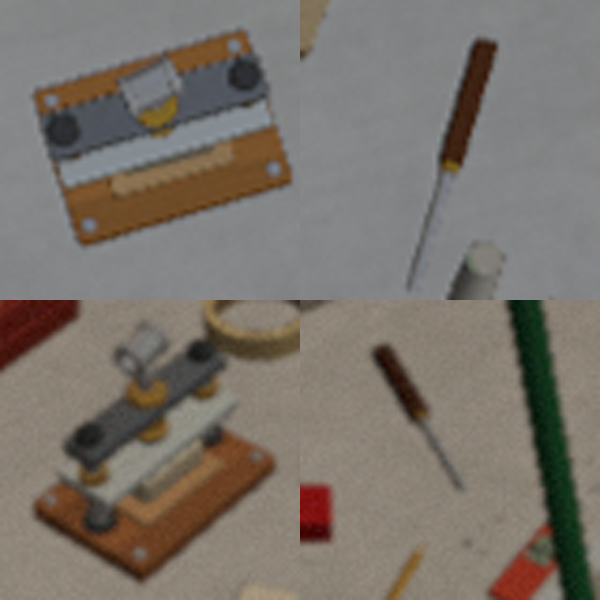

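```bash
python3 - <<'E'
from h import *
a=cv2.imread("pics/top0.png"); b=cv2.imread("pics/scene0.png")
mt,ms=camera_model("top"),camera_model("scene")
hsv=cv2.cvtColor(a,cv2.COLOR_BGR2HSV)
s=hsv[130:180,330:365]
mk=((s[...,1]>110)&(s[...,2]<140)).astype(np.uint8)
n,l,st,c=cv2.connectedComponentsWithStats(mk); k=1+np.argmax(st[1:,4])
pts=np.argwhere(l==k)[:,::-1]+[330,130]
print(st[k]); r=cv2.minAreaRect(pts.astype(np.float32)); print(r)
ctr=pts.mean(0); B=cv2.boxPoints(r)
print("handle ctr",onz(mt,*ctr,10))
vx,vy,x0,y0=cv2.fitLine(pts.astype(np.float32),cv2.DIST_L2,0,.01,.01).ravel()
P=onz(mt,x0,y0,10);Q=onz(mt,x0+vx*20,y0+vy*20,10);d=Q-P;print("dir deg",np.degrees(np.arctan2(d[1],d[0])))
print("box",[np.round(onz(mt,*q,10)[:2],0).tolist() for q in B])
# crop->px : top crop scale 30/7, offset
f=lambda u,v:(200+u/(30/7),115+v/(30/7)); g=lambda u,v:(310+(u-300)/(30/7),130+v/(30/7))
print("tip",onz(mt,*g(410,290),7)[:2],"shoulder",onz(mt,*g(450,170),7)[:2],"butt",onz(mt,*g(484,40),10)[:2])
fs=lambda u,v:(170+u/3.75,155+(v-300)/3.75)
caps=[onz(mt,*f(62,130),108),onz(mt,*f(244,75),108)];print("caps",caps,np.linalg.norm(caps[0]-caps[1]),sum(caps)/2)
print("capsScene",onz(ms,*fs(90,437),108),onz(ms,*fs(200,350),108))
print("eye",onz(mt,*f(152,86),145),onz(ms,*fs(141,345),140))
fc=[onz(mt,*f(*p),18)[:2] for p in((37,92),(242,30),(290,180),(82,243))];print("foot",fc,sum(fc)/4)
E
```

```text
[ 13  10  13  30 147]
((348.7660827636719, 154.2798309326172), (4.6933488845825195, 30.93779182434082), 16.699243545532227)
handle ctr [ 549.71386482 -276.504172     10.        ]
dir deg -18.562251645282362
box [[508.0, -256.0], [595.0, -284.0], [591.0, -297.0], [504.0, -269.0]]
tip [ 424.1670616  -235.30433611] shoulder [ 505.05198014 -264.73361487] butt [ 593.62730983 -290.06313692]
caps [array([553.79725531,  98.80043523, 108.        ]), array([587.63732718, -11.98092601, 108.        ])] 115.8346254915424 [570.71729125  43.40975461 108.        ]
capsScene [546.68519496 100.52010485 108.        ] [582.90274469  -9.07485669 108.        ]
eye [570.89583877  41.74920446 145.        ] [576.56064667  40.42681219 140.        ]
foot [array([601.67056403, 126.95011916]), array([643.85026997, -10.34317194]), array([540.99148498, -41.75184093]), array([499.26712994,  96.28244435])] [571.44486223  42.78438766]
```

```bash
cat >> h.py <<'E'
def toolinc(P,zyaw=None):
    """shift in tool axes (m) and roll to reach world TCP P (mm), tool-z yaw deg"""
    o=get_obs();R=np.array(o["eef_rot"]);d=R.T@(np.array(P)-np.array(o["position"]))/1000
    cur=np.degrees(np.arctan2(R[1,2],R[0,2])); r=None if zyaw is None else -np.radians((zyaw-cur))
    print("inc",np.round(d,4).tolist(),"roll",r,"curyaw",round(cur,2),"pos",np.round(o["position"],2),"q",np.round(o["q"],2).tolist(),"t",o["time"])
    return d,r
E
python3 - <<'E'
from h import *
mt,ms=camera_model("top"),camera_model("scene")
print(tri(mt,(350,191),ms,(333,92)),tri(mt,(322,291),ms,(362,255)))
for P in ((549,-276,180),):toolinc(P,71.4)
E
```

```text
(array([ 399.85494321, -191.27730428,  362.47704052]), np.float64(11.893506785088697)) (array([ 181.35203591, -169.55993975,   35.47401148]), np.float64(37.99513957209431))
inc [-0.3729, 0.0508, -0.1861] roll -2.364141761719348 curyaw -64.06 pos [ 295.12 -606.57  230.53] q [1.01, 0.48, 0.02, 1.56, -0.01, 1.11, -0.08] t 0.15
```

```bash
python3 - <<'E'
from h import *
crop("pics/scene0.png","pics/bc.png",280,70,420,270,3)
E
```

```text
(no output)
```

View pics/bc.png

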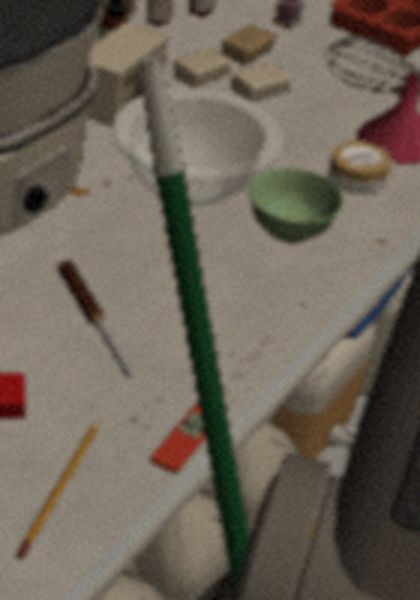

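apply_moves(
  increments=[
    [1,[-0.373,0.05,-0.186],-2.364],
    [1,[-0.373,0.05,-0.186],-2.364],
    [1,[-0.373,0.05,-0.186],-2.364],
    [1,[-0.373,0.05,-0.186],-2.364],
    [1,[-0.373,0.05,-0.186],-2.364],
    [1,[-0.373,0.05,-0.186],-2.364],
    [1,[-0.373,0.05,-0.186],-2.364],
    [1,[-0.373,0.05,-0.186],-2.364],
    [1,[-0.373,0.05,-0.186],-2.364],
    [1,[-0.373,0.05,-0.186],-2.364],
    [1,[-0.373,0.05,-0.186],-2.364],
    [1,[-0.373,0.05,-0.186],-2.364],
    [1,[-0.373,0.05,-0.186],-2.364],
    [1,[-0.373,0.05,-0.186],-2.364],
    [1,[-0.373,0.05,-0.186],-2.364],
    [1,[-0.373,0.05,-0.186],-2.364],
    [1,[-0.373,0.05,-0.186],-2.364],
    [1,[-0.373,0.05,-0.186],-2.364],
    [1,[-0.373,0.05,-0.186],-2.364],
    [1,[-0.373,0.05,-0.186],-2.364],
  ],
)

```text
time: 1.82
position: [549.0, -276.7, 180.9]
eef_rot: [[0.949, -0.001, 0.316], [-0.316, 0.0, 0.949], [-0.001, -1.0, 0.0]]
ft_force: [0.5, 0.1, -0.7]
opening: 85.4
```

```bash
python3 - <<'E'
from h import *
toolinc((549,-276,180),71.4)
im=read_camera("wrist"); cv2.imwrite("pics/w1.png",im[:,:,::-1])
E
```

```text
inc [-0.0002, 0.0009, 0.0007] roll 0.003393098869418641 curyaw 71.59 pos [ 549.   -276.73  180.89] q [0.81, 0.5, -0.6, 1.72, 0.32, 1.02, 1.35] t 1.8167
```

View pics/w1.png

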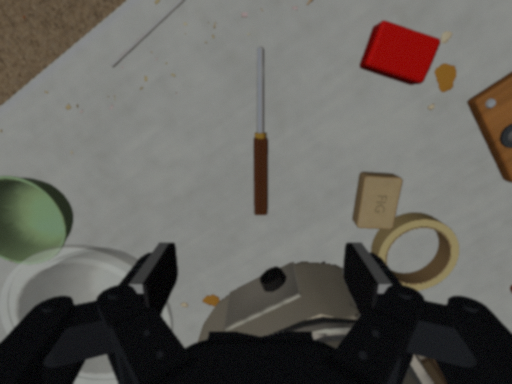

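```bash
cat > rod.py <<'E'
from h import *
def rodmeas(im,m):
    """im RGB; handle brown mask, dir"""
    hsv=cv2.cvtColor(im,cv2.COLOR_RGB2HSV)
    mk=((hsv[...,0]<14)&(hsv[...,1]>110)&(hsv[...,2]<140)&(hsv[...,2]>40)).astype(np.uint8); mk[:, :200]=0; mk[:,330:]=0; mk[240:]=0
    n,l,st,c=cv2.connectedComponentsWithStats(mk); k=1+np.argmax(st[1:,4]); p=np.argwhere(l==k)[:,::-1].astype(np.float32)
    return st[k],p
E
python3 - <<'E'
from rod import *
im=cv2.imread("pics/w1.png")[:,:,::-1].copy(); m=camera_model("wrist")
st,p=rodmeas(im,m); print(st)
r=cv2.minAreaRect(p);B=cv2.boxPoints(r);print(r)
for z in(7,14): print(z,[np.round(onz(m,*b,z)[:2],1).tolist() for b in B])
y0,y1=st[1],st[1]+st[3]-1
rows=lambda y:p[abs(p[:,1]-y)<1.5][:,0].mean()
for y in (y0+5,y1-5): print(onz(m,rows(y),y,14))
print("tip",onz(m,261,48,7),"sh",onz(m,260.5,134,7))
print("crosscheck: top tip proj",camera_model("top")and onz(camera_model("top"),310+110/(30/7),130+290/(30/7),7)[:2])
E
```

```text
[255 139  12  75 816]
((260.5, 176.0), (74.0, 11.0), 90.0)
7 [[510.8, -269.7], [514.7, -258.2], [597.4, -285.7], [593.2, -298.1]]
14 [[510.1, -269.3], [513.9, -258.1], [594.8, -285.0], [590.7, -297.1]]
[ 517.04213786 -265.44625506   14.        ]
[ 586.8624897  -289.07178356   14.        ]
tip [ 427.03812052 -234.44396931    7.        ] sh [ 507.62038638 -262.24226808    7.        ]
crosscheck: top tip proj [ 424.1670616  -235.30433611]
```

apply_moves(
  increments=[
    [1,[0.002,0.04,0],0.005],
    [1,[0.002,0.08,0],0.005],
    [1,[0.002,0.12,0],0.005],
    [1,[0.002,0.145,0],0.005],
    [1,[0.002,0.16,0],0.005],
    [1,[0.002,0.17,0],0.005],
    [1,[0.002,0.176,0],0.005],
    [1,[0.002,0.177,0],0.005],
    [1,[0.002,0.177,0],0.005],
  ],
)

```text
time: 2.62
position: [552.2, -277.5, 5.4]
eef_rot: [[0.946, 0.002, 0.324], [-0.324, -0.001, 0.946], [0.002, -1.0, -0.0]]
ft_force: [0.0, 0.5, -0.6]
opening: 85.2
```

apply_moves(
  increments=[
    [1,[0,0.002,0],0],
    [0.4,[0,0.002,0],0],
    [0.1,[0,0.002,0],0],
    [0,[0,0.002,0],0],
    [0,[0,0.002,0],0],
    [0,[0,0.002,0],0],
    [0,[0,0.002,0],0],
    [0,[0,0.002,0],0],
    [0,[0,0.002,0],0],
    [0,[0,0.002,0],0],
    [0,[0,0.002,0],0],
    [0,[0,0.002,0],0],
  ],
  newtons=70,
)

```text
time: 3.62
position: [551.4, -277.3, 2.7]
eef_rot: [[0.946, 0.0, 0.324], [-0.324, -0.0, 0.946], [0.0, -1.0, -0.0]]
ft_force: [-2.0, 0.0, 5.3]
opening: 14.5
```

```bash
python3 - <<'E'
from h import *
toolinc((549,-276,180),71.4); print(get_obs()["opening"],get_obs()["ft_force"])
im=read_camera("wrist"); cv2.imwrite("pics/w2.png",im[:,:,::-1])
E
```

```text
inc [-0.0027, -0.1773, 0.0004] roll -0.005267221620851708 curyaw 71.1 pos [ 551.44 -277.33    2.71] q [0.72, 0.72, -0.48, 1.82, 0.48, 0.72, 1.21] t 3.6167
14.45169370179059 [-2.0487594   0.0400743   5.31250878]
```

View pics/w2.png

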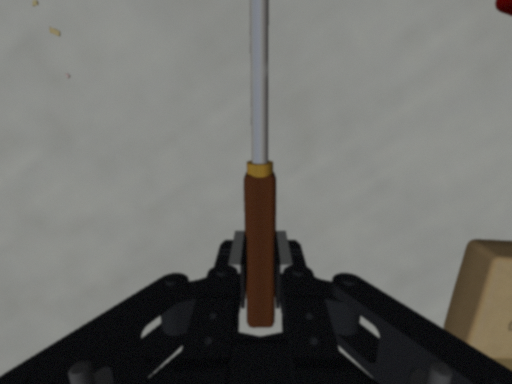

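apply_moves(
  increments=[
    [0,[0,-0.02,0],0],
    [0,[0,-0.05,0],0],
    [0,[0,-0.09,0],0],
    [0,[0,-0.13,0],0],
    [0,[0,-0.17,0],0],
    [0,[0,-0.21,0],0],
    [0,[0,-0.24,0],0],
    [0,[0,-0.257,0],0],
    [0,[0,-0.257,0],0],
  ],
)

```text
time: 4.42
position: [553.4, -277.7, 263.9]
eef_rot: [[0.946, 0.007, 0.324], [-0.324, -0.003, 0.946], [0.008, -1.0, -0.001]]
ft_force: [0.5, -0.3, -0.9]
opening: 13.7
```

```bash
python3 - <<'E'
from h import *
toolinc((641,-14,260),17); print(get_obs()["opening"],get_obs()["ft_force"],get_obs()["torque"])
E
```

```text
inc [-0.0026, 0.0036, 0.2778] roll 0.9441084860275678 curyaw 71.09 pos [ 553.45 -277.67  263.85] q [0.83, 0.42, -0.62, 1.63, 0.26, 1.17, 1.38] t 4.4167
13.711459492780072 [ 0.52469641 -0.27319653 -0.91262217] [-0.00089573 -0.09046447 -0.00698499]
```

apply_moves(
  increments=[
    [0,[-0.0002,0.0003,0.025],0.08],
    [0,[-0.0005,0.001,0.055],0.18],
    [0,[-0.0008,0.001,0.09],0.3],
    [0,[-0.001,0.0015,0.125],0.42],
    [0,[-0.0015,0.002,0.16],0.54],
    [0,[-0.002,0.0025,0.195],0.65],
    [0,[-0.002,0.003,0.23],0.77],
    [0,[-0.0025,0.0035,0.26],0.88],
    [0,[-0.003,0.0035,0.278],0.944],
    [0,[-0.003,0.0035,0.278],0.944],
    [0,[-0.003,0.0035,0.278],0.944],
    [0,[-0.003,0.0035,0.278],0.944],
  ],
)

```text
time: 5.42
position: [637.7, -14.4, 254.2]
eef_rot: [[0.293, -0.002, 0.956], [-0.956, -0.001, 0.293], [0.0, -1.0, -0.003]]
ft_force: [-0.8, -0.9, -0.9]
opening: 13.8
```

```bash
python3 - <<'E'
from h import *
toolinc((641,-14,260),17); print(get_obs()["opening"],get_obs()["ft_force"])
m=camera_model("wrist"); im=read_camera("wrist"); cv2.imwrite("pics/w3.png",im[:,:,::-1]); np.save("w3.npy",m,allow_pickle=True)
s=read_camera("scene"); cv2.imwrite("pics/s3.png",s[:,:,::-1])
E
```

```text
inc [0.0006, -0.0058, 0.0033] roll 0.00047343892368675633 curyaw 17.03 pos [637.71 -14.4  254.21] q [0.29, 0.44, -0.5, 1.59, 0.23, 1.16, 0.04] t 5.4167
13.816229544619976 [-0.81510284 -0.90897149 -0.92025351]
```

View pics/w3.png

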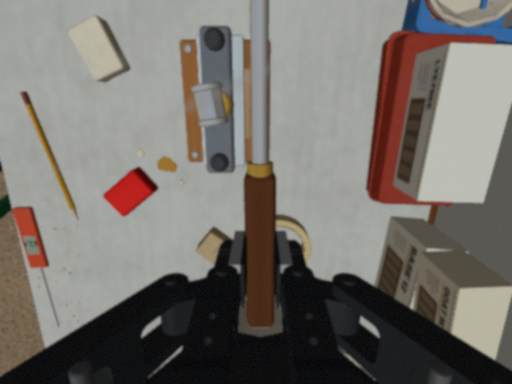

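View pics/s3.png

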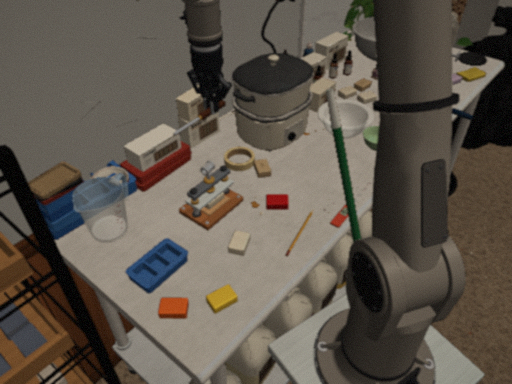

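```bash
python3 - <<'E'
from h import *
crop("pics/w3.png","pics/w3c.png",170,20,260,180,4)
E
```

```text
(no output)
```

View pics/w3c.png

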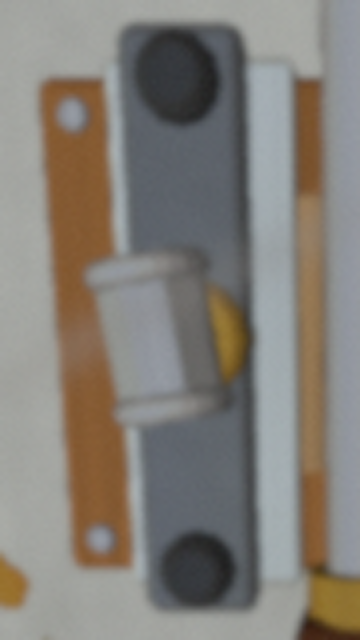

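```bash
python3 - <<'E'
from h import *
m=np.load("w3.npy",allow_pickle=True).item()
c=lambda x,y:(170+x/4,20+y/4)
for a,b in (((148,262),(173,405)),((90,270),(118,415)),((205,255),(228,395))):
    A=onz(m,*c(*a),140);B=onz(m,*c(*b),140);d=A-B;print(A,B,(A+B)/2,np.linalg.norm(d),np.degrees(np.arctan2(d[1],d[0])))
C1=onz(m,*c(177,77),108);C2=onz(m,*c(197,567),108);d=C1-C2;print("caps",C1,C2,(C1+C2)/2,np.linalg.norm(d),np.degrees(np.arctan2(d[1],d[0])))
# rod
print("cam",m["world_from_camera"][:,3], "center ray of rod pts z 258:",onz(m,260.5,100,257),onz(m,260.5,165,257))
E
```

```text
[567.96923754  58.19160588 140.        ] [580.30029125  31.18691725 140.        ] [574.13476439  44.68926157 140.        ] 29.686833671710147 114.54269062093529
[556.58456231  53.03509015 140.        ] [569.26215124  25.5623397  140.        ] [562.92335678  39.29871492 140.        ] 30.25678896616065 114.77145762454491
[579.15521959  63.0732888  140.        ] [591.28018484  36.78181485 140.        ] [585.21770222  49.92755183 140.        ] 28.952657644305823 114.7579610006249
caps [558.82654487  98.63251179 108.        ] [591.79492704  -9.58014996 108.        ] [575.31073595  44.52618091 108.        ] 113.12335915747963 106.94403305313436
cam [615.74379954  57.66985077 397.41636081   1.        ] center ray of rod pts z 258: [615.18099999  59.10671237 257.        ] [624.27830644  29.51168128 257.        ]
```

```bash
cat >> h.py <<'E'
def shank(im,m,zrod,rows):
    """sub-pixel edges of shank by gradient; returns centre u,width and depth estimate"""
    g=cv2.GaussianBlur(cv2.cvtColor(im,cv2.COLOR_RGB2GRAY).astype(np.float32),(3,3),0)
    out=[]
    for v in rows:
        r=g[v-2:v+3,235:286].mean(0); d=np.abs(np.diff(r))
        def pk(lo,hi):
            k=lo+np.argmax(d[lo:hi]); w=d[max(k-2,0):k+3]; return 235.5+(w*np.arange(max(k-2,0),max(k-2,0)+len(w))).sum()/w.sum()
        a,b=pk(5,24),pk(26,46); out.append((v,(a+b)/2,b-a))
    return np.array(out)
E
python3 - <<'E'
from h import *
m=np.load("w3.npy",allow_pickle=True).item();im=cv2.imread("pics/w3.png")[:,:,::-1].copy()
s=shank(im,m,0,range(10,160,10))
T=np.array(m["world_from_camera"])
for v,u,w in s:
    P=onz(m,u,v,258.5); c=T[:3,:3].T@(P-T[:3,3]); print(v,round(u,2),round(w,2),"exp",round(8*m["fx"]/-c[2],2))
print(np.polyfit(s[:,0],s[:,1],1))
E
```

```text
10.0 258.64 20.27 exp 18.8
20.0 258.79 19.97 exp 18.63
30.0 258.61 19.83 exp 18.46
40.0 255.77 27.21 exp 18.29
50.0 256.44 27.78 exp 18.12
60.0 256.24 27.19 exp 17.95
70.0 256.09 27.6 exp 17.78
80.0 256.02 27.58 exp 17.61
90.0 256.17 27.26 exp 17.44
100.0 256.29 26.97 exp 17.27
110.0 256.38 26.56 exp 17.1
120.0 256.41 26.5 exp 16.93
130.0 256.28 26.22 exp 16.76
140.0 256.51 25.86 exp 16.59
150.0 256.27 25.07 exp 16.42
[-1.40259878e-02  2.57849640e+02]
```

```bash
python3 - <<'E'
from h import *
toolinc((569,-40,254),24.6); toolinc((569,-40,136),24.6)
E
```

```text
inc [0.0036, 0.001, -0.0732] roll -0.13414139665535862 curyaw 16.91 pos [637.94 -15.23 254.85] q [0.29, 0.44, -0.5, 1.59, 0.23, 1.16, 0.04] t 5.5167
inc [0.0036, 0.119, -0.073] roll -0.13414139665535862 curyaw 16.91 pos [637.94 -15.23 254.85] q [0.29, 0.44, -0.5, 1.59, 0.23, 1.16, 0.04] t 5.5167
```

apply_moves(
  increments=[
    [0,[0.001,0,-0.02],-0.05],
    [0,[0.002,0,-0.045],-0.1],
    [0,[0.0036,0,-0.065],-0.134],
    [0,[0.0036,0,-0.073],-0.134],
    [0,[0.0036,0.02,-0.073],-0.134],
    [0,[0.0036,0.05,-0.073],-0.134],
    [0,[0.0036,0.08,-0.073],-0.134],
    [0,[0.0036,0.105,-0.073],-0.134],
    [0,[0.0036,0.117,-0.073],-0.134],
    [0,[0.0036,0.118,-0.073],-0.134],
    [0,[0.0036,0.118,-0.073],-0.134],
    [0,[0.0036,0.118,-0.073],-0.134],
  ],
)

```text
time: 6.52
position: [571.0, -38.1, 139.3]
eef_rot: [[0.417, 0.003, 0.909], [-0.909, 0.0, 0.417], [0.001, -1.0, 0.002]]
ft_force: [0.7, 0.1, -0.9]
opening: 13.9
```

```bash
python3 - <<'E'
from h import *
toolinc((569,-40,136),24.6); print(get_obs()["opening"],get_obs()["ft_force"])
m=camera_model("wrist"); im=read_camera("wrist"); cv2.imwrite("pics/w4.png",im[:,:,::-1]); np.save("w4.npy",m,allow_pickle=True)
s=read_camera("scene"); cv2.imwrite("pics/s4.png",s[:,:,::-1]); crop("pics/s4.png","pics/s4c.png",160,120,260,220,5)
E
```

```text
inc [0.0009, 0.0033, -0.0026] roll 0.0010642386252584122 curyaw 24.66 pos [570.98 -38.05 139.31] q [0.35, 0.46, -0.51, 1.87, 0.28, 0.88, 0.14] t 6.5167
13.88628478848528 [ 0.74343374  0.12408782 -0.88362991]
```

View pics/w4.png

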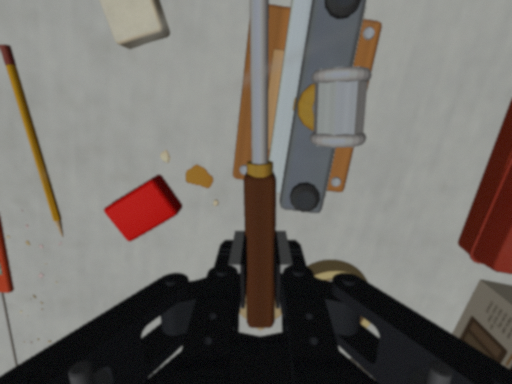

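View pics/s4c.png

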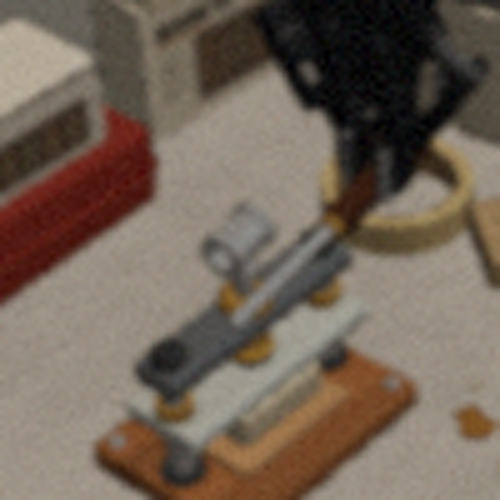

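```bash
python3 - <<'E'
from h import *
crop("pics/w4.png","pics/w4c.png",240,40,390,170,5)
m=np.load("w4.npy",allow_pickle=True).item();im=cv2.imread("pics/w4.png")
g=cv2.cvtColor(im,cv2.COLOR_BGR2GRAY)
for v in (20,60,100,140): print(v,g[v,240:282].tolist())
E
```

```text
20 [151, 154, 154, 153, 153, 153, 154, 153, 143, 129, 119, 127, 134, 137, 137, 139, 142, 141, 141, 140, 141, 137, 128, 118, 108, 97, 86, 79, 80, 89, 90, 92, 91, 93, 93, 89, 88, 90, 89, 90, 92, 94]
60 [157, 156, 155, 151, 133, 110, 91, 90, 91, 97, 110, 122, 132, 138, 136, 140, 140, 140, 141, 142, 141, 137, 129, 120, 109, 99, 87, 83, 87, 94, 95, 99, 109, 121, 125, 130, 130, 131, 131, 132, 134, 132]
100 [125, 103, 95, 94, 92, 92, 91, 90, 89, 92, 99, 113, 126, 135, 137, 139, 139, 141, 142, 143, 139, 137, 130, 121, 110, 95, 86, 89, 106, 120, 127, 128, 128, 130, 132, 131, 127, 131, 143, 155, 164, 162]
140 [89, 89, 89, 89, 91, 93, 94, 96, 94, 93, 97, 110, 125, 134, 139, 139, 139, 139, 141, 141, 140, 138, 129, 122, 108, 96, 86, 88, 108, 122, 125, 129, 141, 155, 162, 163, 163, 162, 162, 161, 161, 162]
```

View pics/w4c.png

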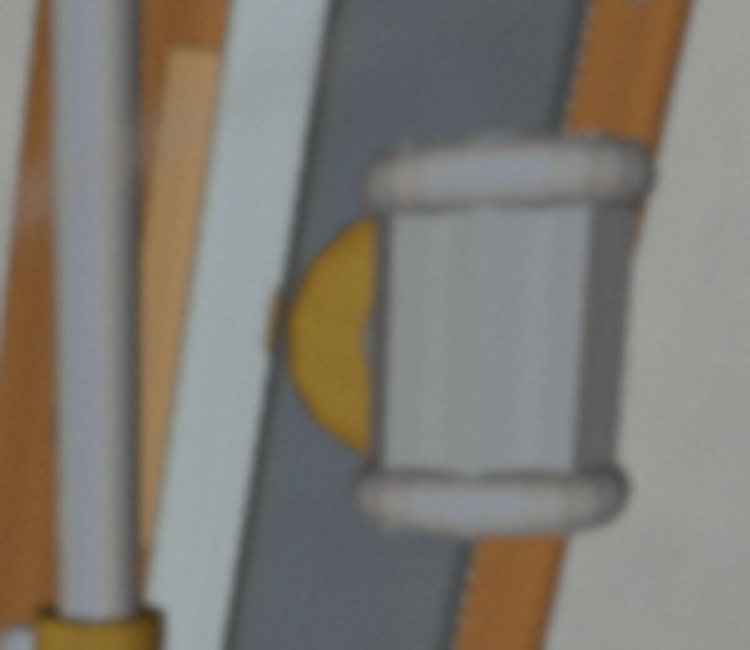

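```bash
python3 - <<'E'
from h import *
m=np.load("w4.npy",allow_pickle=True).item()
A=onz(m,341.2,74,140);B=onz(m,338.2,139.6,140)
z=139.31+4.3
C=onz(m,258.6,30,z);D=onz(m,259.1,140,z)
an=lambda d:np.degrees(np.arctan2(d[1],d[0]))
print("eye",(A+B)/2,np.linalg.norm(A-B),an(A-B)); print("rod",C,D,an(C-D))
n=(C-D)/np.linalg.norm(C-D); e=(A+B)/2-D; lat=n[0]*e[1]-n[1]*e[0]; print("lat (left +)",lat,"along from D",e[:2]@n[:2])
# shoulder, along
S=onz(m,259.2,163,z); print("shoulder",S,"eye ahead of shoulder",((A+B)/2-S)[:2]@n[:2])
tcp=np.array([570.98,-38.05]); 
d=S[:2]-tcp; print("shoulder rel tcp along",d@n[:2],"lat",n[0]*d[1]-n[1]*d[0])
E
```

```text
eye [574.8170525   44.43876644 140.        ] 30.143355113930845 116.70314154509958
rod [526.04233656  57.6901841  143.61      ] [545.92465255  14.85947921 143.61      ] 114.90106174137831
lat (left +) -38.66088943274661 along from D 14.664263895425865
shoulder [550.66308972   4.64655416 143.61      ] eye ahead of shoulder 25.922888138932855
shoulder rel tcp along 47.28180908792488 lat 0.4506772753567425
```

```bash
python3 - <<'E'
from h import *
toolinc((649.6,-112.6,135.7),25.5)
E
```

```text
inc [0.1006, 0.0042, 0.0402] roll -0.014364235844668099 curyaw 24.68 pos [571.05 -38.01 139.6 ] q [0.35, 0.46, -0.51, 1.87, 0.28, 0.88, 0.14] t 6.6167
```

apply_moves(
  increments=[
    [0,[0.025,0,0],0],
    [0,[0.06,0,0],0],
    [0,[0.085,0,0],-0.007],
    [0,[0.1,0,0],-0.014],
    [0,[0.1006,0.002,0.015],-0.014],
    [0,[0.1006,0.004,0.035],-0.014],
    [0,[0.1006,0.0042,0.0402],-0.014],
    [0,[0.1006,0.0042,0.0402],-0.014],
    [0,[0.1006,0.0042,0.0402],-0.014],
    [0,[0.1006,0.0042,0.0402],-0.014],
  ],
)

```text
time: 7.45
position: [647.6, -113.1, 134.0]
eef_rot: [[0.43, -0.0, 0.903], [-0.903, -0.001, 0.43], [0.001, -1.0, -0.001]]
ft_force: [-0.8, -0.4, -1.1]
opening: 13.8
```

```bash
python3 - <<'E'
from h import *
toolinc((649.6,-112.6,135.7),25.5);o=get_obs();print(o["ft_force"],o["torque"])
s=read_camera("scene"); cv2.imwrite("pics/s5.png",s[:,:,::-1])
t=read_camera("top"); cv2.imwrite("pics/t5.png",t[:,:,::-1])
z=lambda i,x,y,w,h,s:cv2.resize(i[y:y+h,x:x+w],None,fx=s,fy=s,interpolation=cv2.INTER_CUBIC)
cv2.imwrite("pics/c5.png",np.hstack([z(s[:,:,::-1],185,120,60,80,6),z(t[:,:,::-1],225,115,70,80,6)]))
E
```

```text
inc [0.0004, -0.0017, 0.0021] roll -0.0002798584174059738 curyaw 25.48 pos [ 647.57 -113.13  133.99] q [0.41, 0.59, -0.47, 1.66, 0.31, 0.97, 0.28] t 7.45
[-0.75977475 -0.38574531 -1.06300679] [-0.02802104 -0.06470319 -0.02728957]
```

View pics/c5.png

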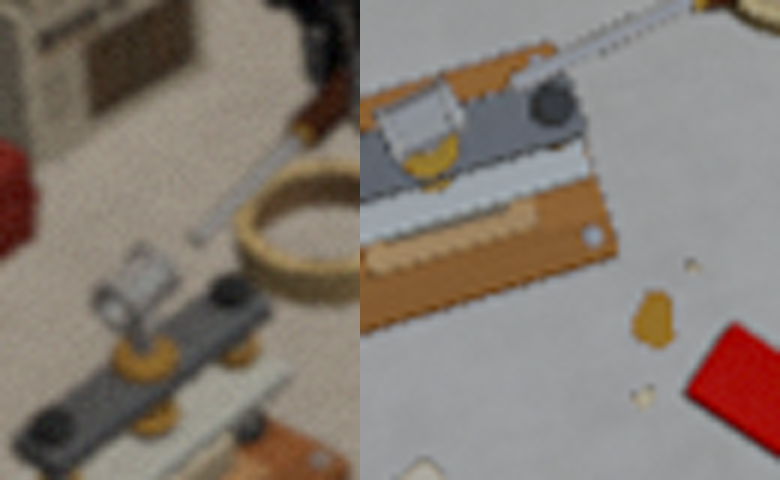

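```bash
python3 - <<'E'
from h import *
ms,mt=camera_model("scene"),camera_model("top")
def sc(P): u,v=proj(ms,P); return np.round([(u+.5-185)*6-.5,(v+.5-120)*6-.5],1)
def tc(P): u,v=proj(mt,P); return np.round([(u+.5-225)*6-.5+360,(v+.5-115)*6-.5],1)
tcp=np.array([647.57,-113.13,134+4.3]); a=np.radians(115.48); n=np.array([np.cos(a),np.sin(a),0]); r=np.array([n[1],-n[0],0])
for nm,L in(("shoulder",47.3),("tip",137.3),("ext eye",174)):
    P=tcp+n*L-r*.45; print(nm,P,sc(P),tc(P))
e=np.array([574.3,44.2,140]); 
for b in(114.6,116.7):
    q=np.array([np.cos(np.radians(b)),np.sin(np.radians(b)),0])
    for s in(-17,0,17): print(b,s,sc(e+q*s),tc(e+q*s))
for P in ((553.6+4.6,98.8,108),(592,-10,108)): print("cap",sc(P),tc(P))
E
```

```text
shoulder [626.8154978  -70.62419877 138.3       ] [292.9 142.7] [691.   -2.3]
tip [588.097857    10.62199678 138.3       ] [184.1 249.1] [500.1  87.1]
ext eye [572.30966348  43.75238985 138.3       ] [136.7 295.5] [421.6 123.9]
114.6 -17 [155.9 268.9] [457.  101.6]
114.6 0 [133.1 290.4] [420.3 118.2]
114.6 17 [110.  312.3] [383.4 134.8]
116.7 -17 [154.7 268.5] [456.4 100.3]
116.7 0 [133.1 290.4] [420.3 118.2]
116.7 17 [111.2 312.8] [384.1 136.1]
cap [ 46.9 415.2] [299.4 174.6]
cap [223.6 281.3] [549.5  97.8]
```

apply_moves(
  increments=[
    [0,[0,-0.0017,0.002],0],
    [0,[0,-0.0017,0.002],0],
    [0,[0,-0.0017,0.002],0],
    [0,[0,-0.0017,0.002],0],
  ],
)

```text
time: 7.88
position: [650.0, -111.8, 135.4]
eef_rot: [[0.43, 0.0, 0.903], [-0.903, -0.0, 0.43], [0.0, -1.0, 0.0]]
ft_force: [0.2, -0.1, -1.1]
opening: 13.8
```

```bash
python3 - <<'E'
from h import *
toolinc((649.6,-112.6,135.7),25.5)
S=[read_camera("scene")[:,:,::-1].astype(float) for _ in range(2)];t=[read_camera("top")[:,:,::-1].astype(float) for _ in range(2)]
s=(sum(S)/2).astype(np.uint8);t=(sum(t)/2).astype(np.uint8)
z=lambda i,x,y,w,h,s:cv2.resize(i[y:y+h,x:x+w],None,fx=s,fy=s,interpolation=cv2.INTER_CUBIC)
cv2.imwrite("pics/c6.png",np.hstack([z(s,195,135,40,40,10),z(t,222,110,40,40,10)]))
E
```

```text
inc [0.0005, -0.0003, -0.0007] roll -0.0001402888411186984 curyaw 25.49 pos [ 650.04 -111.84  135.4 ] q [0.4, 0.59, -0.47, 1.65, 0.31, 0.97, 0.28] t 7.8833
```

View pics/c6.png

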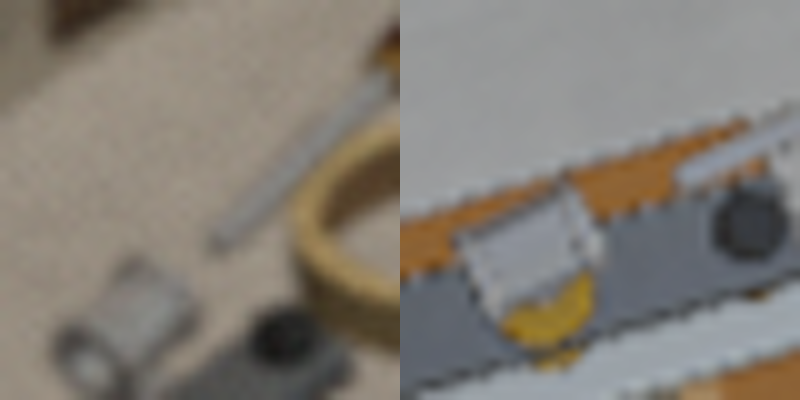

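apply_moves(
  increments=[
    [0,[-0.008,0,0],0],
    [0,[-0.016,0,0],0],
    [0,[-0.022,0,0],0],
    [0,[-0.026,0,0],0],
    [0,[-0.028,0,0],0],
    [0,[-0.028,0,0],0],
  ],
)

```text
time: 8.58
position: [637.8, -85.6, 135.5]
eef_rot: [[0.432, 0.0, 0.902], [-0.902, 0.0, 0.432], [-0.0, -1.0, 0.0]]
ft_force: [-0.1, -0.4, -1.0]
opening: 14.1
```

```bash
python3 - <<'E'
from h import *
toolinc((649.6,-112.6,135.7),25.5);print(get_obs()["ft_force"],get_obs()["torque"])
im=read_camera("wrist"); cv2.imwrite("pics/w6.png",im[:,:,::-1])
S=[read_camera("scene")[:,:,::-1].astype(float) for _ in range(2)];t=[read_camera("top")[:,:,::-1].astype(float) for _ in range(2)]
s=(sum(S)/2).astype(np.uint8);t=(sum(t)/2).astype(np.uint8)
z=lambda i,x,y,w,h,s:cv2.resize(i[y:y+h,x:x+w],None,fx=s,fy=s,interpolation=cv2.INTER_CUBIC)
cv2.imwrite("pics/c7.png",np.hstack([z(s,195,135,40,40,10),z(t,222,110,40,40,10)]))
E
```

```text
inc [0.0295, -0.0002, -0.001] roll 0.0011401894541749687 curyaw 25.57 pos [637.82 -85.56 135.45] q [0.38, 0.57, -0.47, 1.69, 0.31, 0.95, 0.23] t 8.5833
[-0.14048411 -0.44672685 -0.99355016] [-0.01575416  0.04153048 -0.00525546]
```

View pics/c7.png

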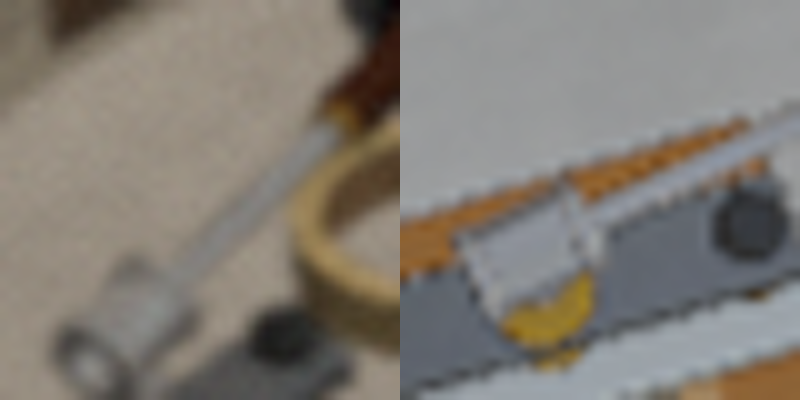

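View pics/w6.png

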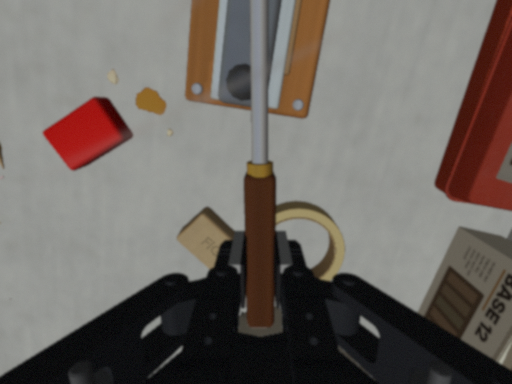

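apply_moves(
  increments=[
    [0,[-0.004,0,0],0],
    [0,[-0.008,0,0],0],
    [0,[-0.012,0,0],0],
    [0,[-0.016,0,0],0],
    [0,[-0.02,0,0],0],
    [0,[-0.02,0,0],0],
  ],
)

```text
time: 9.33
position: [629.0, -66.9, 135.4]
eef_rot: [[0.432, -0.0, 0.902], [-0.902, 0.001, 0.432], [-0.001, -1.0, 0.0]]
ft_force: [-0.1, -0.6, -0.5]
opening: 13.9
```

```bash
python3 - <<'E'
from h import *
toolinc((614.4,-38.9,135.7),25.5);print(get_obs()["ft_force"],get_obs()["torque"])
im=read_camera("wrist"); cv2.imwrite("pics/w7.png",im[:,:,::-1]);crop("pics/w7.png","pics/w7c.png",190,0,330,120,5)
E
```

```text
inc [-0.0316, -0.0003, -0.0011] roll 0.0015413107316765299 curyaw 25.59 pos [629.   -66.94 135.38] q [0.36, 0.55, -0.48, 1.72, 0.3, 0.94, 0.2] t 9.3333
[-0.07960485 -0.59973684 -0.53880521] [-0.03177916  0.01086855  0.0556613 ]
```

View pics/w7c.png

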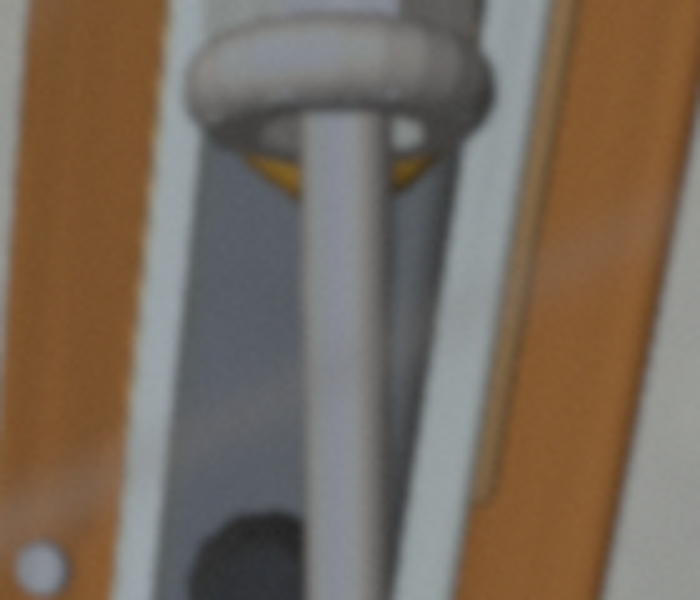

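apply_moves(
  increments=[
    [0,[-0.004,0,0],0],
    [0,[-0.009,0,0],0],
    [0,[-0.014,0,0],0],
    [0,[-0.019,0,0],0],
    [0,[-0.024,0,-0.0005],0],
    [0,[-0.029,0,-0.0005],0],
    [0,[-0.031,0,-0.0005],0],
    [0,[-0.031,0,-0.0005],0],
    [0,[-0.031,0,-0.0005],0],
  ],
)

```text
time: 10.13
position: [615.6, -40.7, 135.4]
eef_rot: [[0.431, 0.0, 0.903], [-0.903, -0.0, 0.431], [0.0, -1.0, 0.0]]
ft_force: [0.2, -0.4, -0.6]
opening: 14.0
```

```bash
python3 - <<'E'
from h import *
toolinc((614.4,-38.9,135.7),25.5);print(get_obs()["ft_force"],get_obs()["torque"])
m=camera_model("wrist");im=read_camera("wrist"); cv2.imwrite("pics/w8.png",im[:,:,::-1]);crop("pics/w8.png","pics/w8c.png",190,0,330,200,3);np.save("w8.npy",m,allow_pickle=True)
E
```

```text
inc [-0.0021, -0.0003, -0.0004] roll 0.0001331591220897258 curyaw 25.51 pos [615.65 -40.66 135.36] q [0.33, 0.53, -0.49, 1.76, 0.3, 0.93, 0.16] t 10.1333
[ 0.15677261 -0.35265233 -0.61822548] [-0.05557433  0.04200499 -0.04596119]
```

View pics/w8c.png

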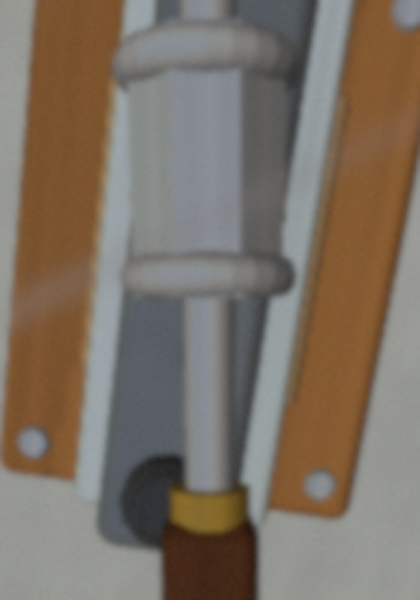

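```bash
cat > mom.py <<'E'
from h import *
import sys
def mom(n=4):
    M=[];E=np.array([574.6,44.3]);f=[];tz=[]
    for i in range(n):
        o=get_obs();r=(np.array(o["position"])[:2]-E)/1000;F=o["ft_force"]
        M.append(o["torque"][2]+r[0]*F[1]-r[1]*F[0]);f.append(F);tz.append(o["torque"][2])
        if i<n-1: read_camera("top")
    R=np.array(o["eef_rot"]);y=np.degrees(np.arctan2(R[1,2],R[0,2]))
    r=r*1000; print("M",np.round(M,3).tolist(),"mean %.3f"%np.mean(M),"tz %.3f"%np.mean(tz),"F",np.round(np.mean(f,0),2),"L %.1f ang %.2f yaw %.2f rot %.3f"%(np.hypot(*r),np.degrees(np.arctan2(r[1],r[0])),y,np.radians(25.51-y)),"z %.1f t %.2f"%(o["position"][2],o["time"]))
if __name__=="__main__": mom(int(sys.argv[1]) if len(sys.argv)>1 else 4)
E
python3 mom.py
python3 - <<'E'
import numpy as np
for t in np.arange(0.05,1.6,0.05): print(round(t,2),[round(.0942*(np.cos(t)-1),4),0,round(-.0942*np.sin(t),4)])
E
```

```text
M [0.083, 0.045, -0.031, 0.029] mean 0.032 tz 0.031 F [-0.03  0.08 -1.03] L 94.8 ang -64.28 yaw 25.46 rot 0.001 z 135.3 t 10.33
0.05 [np.float64(-0.0001), 0, np.float64(-0.0047)]
0.1 [np.float64(-0.0005), 0, np.float64(-0.0094)]
0.15 [np.float64(-0.0011), 0, np.float64(-0.0141)]
0.2 [np.float64(-0.0019), 0, np.float64(-0.0187)]
0.25 [np.float64(-0.0029), 0, np.float64(-0.0233)]
0.3 [np.float64(-0.0042), 0, np.float64(-0.0278)]
0.35 [np.float64(-0.0057), 0, np.float64(-0.0323)]
0.4 [np.float64(-0.0074), 0, np.float64(-0.0367)]
0.45 [np.float64(-0.0094), 0, np.float64(-0.041)]
0.5 [np.float64(-0.0115), 0, np.float64(-0.0452)]
0.55 [np.float64(-0.0139), 0, np.float64(-0.0492)]
0.6 [np.float64(-0.0165), 0, np.float64(-0.0532)]
0.65 [np.float64(-0.0192), 0, np.float64(-0.057)]
0.7 [np.float64(-0.0222), 0, np.float64(-0.0607)]
0.75 [np.float64(-0.0253), 0, np.float64(-0.0642)]
0.8 [np.float64(-0.0286), 0, np.float64(-0.0676)]
0.85 [np.float64(-0.032), 0, np.float64(-0.0708)]
0.9 [np.float64(-0.0356), 0, np.float64(-0.0738)]
0.95 [np.float64(-0.0394), 0, np.float64(-0.0766)]
1.0 [np.float64(-0.0433), 0, np.float64(-0.0793)]
1.05 [np.float64(-0.0473), 0, np.float64(-0.0817)]
1.1 [np.float64(-0.0515), 0, np.float64(-0.084)]
1.15 [np.float64(-0.0557), 0, np.float64(-0.086)]
1.2 [np.float64(-0.0601), 0, np.float64(-0.0878)]
1.25 [np.float64(-0.0645), 0, np.float64(-0.0894)]
1.3 [np.float64(-0.069), 0, np.float64(-0.0908)]
1.35 [np.float64(-0.0736), 0, np.float64(-0.0919)]
1.4 [np.float64(-0.0782), 0, np.float64(-0.0928)]
1.45 [np.float64(-0.0828), 0, np.float64(-0.0935)]
1.5 [np.float64(-0.0875), 0, np.float64(-0.094)]
1.55 [np.float64(-0.0922), 0, np.float64(-0.0942)]
```

apply_moves(
  increments=[
    [0,[-0.0001,0,-0.0047],0.05],
    [0,[-0.0005,0,-0.0094],0.1],
    [0,[-0.0011,0,-0.0141],0.15],
    [0,[-0.0019,0,-0.0187],0.2],
    [0,[-0.0019,0,-0.0187],0.2],
  ],
)

```text
time: 10.75
position: [597.6, -47.4, 135.4]
eef_rot: [[0.24, 0.0, 0.971], [-0.971, -0.0, 0.24], [0.0, -1.0, 0.0]]
ft_force: [0.5, -0.4, -2.0]
opening: 14.0
```

```bash
python3 mom.py
```

```text
M [0.078, 0.145, 0.227, 0.198] mean 0.162 tz 0.079 F [ 1.01 -0.41 -1.66] L 94.5 ang -75.59 yaw 14.12 rot 0.199 z 135.3 t 10.90
```

apply_moves(
  increments=[
    [0,[-0.0001,0,-0.0047],0.05],
    [0,[-0.0005,0,-0.0094],0.1],
    [0,[-0.0005,0,-0.0094],0.1],
  ],
)

```text
time: 11.15
position: [588.6, -49.1, 135.3]
eef_rot: [[0.144, 0.0, 0.99], [-0.99, -0.0, 0.144], [0.0, -1.0, 0.0]]
ft_force: [0.9, -0.9, -0.7]
opening: 13.4
```

```bash
python3 mom.py
```

```text
M [0.164, 0.201, 0.121, 0.186] mean 0.168 tz 0.145 F [ 0.42 -1.18 -1.17] L 94.4 ang -81.25 yaw 8.42 rot 0.298 z 135.3 t 11.30
```

apply_moves(
  increments=[
    [0,[-0.0001,0,-0.0047],0.05],
    [0,[-0.0001,0,-0.0047],0.05],
  ],
)

```text
time: 11.47
position: [583.9, -49.7, 135.2]
eef_rot: [[0.094, -0.0, 0.996], [-0.996, -0.0, 0.094], [0.0, -1.0, -0.0]]
ft_force: [1.4, -2.0, -0.9]
opening: 14.1
```

```bash
python3 mom.py
```

```text
M [0.262, 0.188, 0.218, 0.234] mean 0.225 tz 0.161 F [ 0.93 -2.36 -0.93] L 94.4 ang -84.10 yaw 5.54 rot 0.348 z 135.3 t 11.62
```

apply_moves(
  increments=[
    [0,[-0.0001,0,-0.0047],0.05],
    [0,[-0.0001,0,-0.0047],0.05],
  ],
)

```text
time: 11.78
position: [579.2, -50.0, 135.3]
eef_rot: [[0.044, -0.0, 0.999], [-0.999, -0.0, 0.044], [0.0, -1.0, -0.0]]
ft_force: [1.6, -2.5, -0.8]
opening: 13.7
```

```bash
python3 mom.py; python3 - <<'E'
from h import *
im=read_camera("wrist"); cv2.imwrite("pics/w9.png",im[:,:,::-1]);crop("pics/w9.png","pics/w9c.png",190,0,330,200,3)
E
```

```text
M [0.256, 0.243, 0.154, 0.176] mean 0.207 tz 0.128 F [ 0.98 -2.94 -0.98] L 94.4 ang -87.00 yaw 2.67 rot 0.399 z 135.3 t 11.93
```

View pics/w9c.png

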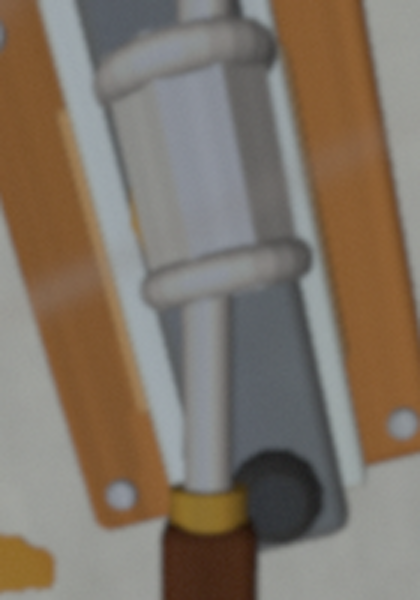

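apply_moves(
  increments=[
    [0,[-0.0001,0,-0.0047],0.05],
    [0,[-0.0005,0,-0.0094],0.1],
  ],
)

```text
time: 12.15
position: [570.1, -50.0, 135.2]
eef_rot: [[-0.056, 0.0, 0.998], [-0.998, -0.0, -0.056], [0.0, -1.0, 0.0]]
ft_force: [1.0, -2.2, -0.3]
opening: 13.6
```

```bash
python3 mom.py
```

```text
M [0.309, 0.036, 0.232, 0.112] mean 0.172 tz 0.108 F [ 0.54 -2.73 -1.01] L 94.4 ang -92.79 yaw -3.05 rot 0.499 z 135.4 t 12.30
```

apply_moves(
  increments=[
    [0,[-0.0001,0,-0.0047],0.05],
    [0,[-0.0001,0,-0.0047],0.05],
  ],
)

```text
time: 12.47
position: [565.1, -49.6, 135.3]
eef_rot: [[-0.105, -0.0, 0.994], [-0.994, -0.0, -0.105], [0.0, -1.0, -0.0]]
ft_force: [0.6, -3.1, -2.0]
opening: 14.2
```

```bash
python3 mom.py
```

```text
M [0.185, 0.29, 0.176, 0.191] mean 0.210 tz 0.142 F [ 0.4  -3.35 -1.33] L 94.3 ang -95.60 yaw -5.90 rot 0.548 z 135.3 t 12.62
```

apply_moves(
  increments=[
    [0,[-0.0001,0,-0.0047],0.05],
    [0,[-0.0001,0,-0.0047],0.05],
  ],
)

```text
time: 12.78
position: [560.3, -48.9, 135.3]
eef_rot: [[-0.155, -0.0, 0.988], [-0.988, -0.0, -0.155], [0.0, -1.0, -0.0]]
ft_force: [0.1, -2.9, -0.9]
opening: 13.9
```

```bash
python3 mom.py 8
```

```text
M [0.127, 0.194, 0.181, 0.17, 0.175, 0.21, 0.157, 0.142] mean 0.170 tz 0.129 F [-0.17 -4.06 -1.21] L 94.3 ang -98.56 yaw -8.85 rot 0.600 z 135.2 t 13.13
```

apply_moves(
  increments=[
    [0,[-0.0001,0,-0.0047],0.05],
    [0,[-0.0001,0,-0.0047],0.05],
  ],
)

```text
time: 13.3
position: [555.5, -48.0, 135.2]
eef_rot: [[-0.205, -0.0, 0.979], [-0.979, -0.0, -0.205], [0.0, -1.0, -0.0]]
ft_force: [0.2, -5.1, -0.8]
opening: 14.0
```

```bash
python3 mom.py 8
```

```text
M [0.181, 0.157, 0.13, 0.202, 0.178, 0.277, 0.078, 0.12] mean 0.165 tz 0.113 F [-0.41 -4.82 -0.92] L 94.2 ang -101.43 yaw -11.72 rot 0.650 z 135.3 t 13.65
```

apply_moves(
  increments=[
    [0,[-0.0001,0,-0.0047],0.05],
    [0,[-0.0001,0,-0.0047],0.05],
  ],
)

```text
time: 13.82
position: [551.0, -47.0, 135.2]
eef_rot: [[-0.254, -0.0, 0.967], [-0.967, -0.0, -0.254], [0.0, -1.0, -0.0]]
ft_force: [0.4, -5.7, -0.8]
opening: 13.7
```

```bash
python3 mom.py 8
```

```text
M [0.25, 0.254, 0.21, 0.139, 0.208, 0.287, 0.32, 0.156] mean 0.228 tz 0.140 F [-0.34 -5.1  -0.72] L 94.2 ang -104.29 yaw -14.59 rot 0.700 z 135.3 t 14.17
```

apply_moves(
  increments=[
    [0,[-0.0001,0,-0.0047],0.05],
    [0,[-0.0001,0,-0.0047],0.05],
  ],
)

```text
time: 14.33
position: [546.5, -45.7, 135.3]
eef_rot: [[-0.302, -0.0, 0.953], [-0.953, -0.0, -0.302], [0.0, -1.0, 0.0]]
ft_force: [0.5, -5.1, -1.8]
opening: 13.8
```

```bash
python3 mom.py 8; python3 - <<'E'
from h import *
s=read_camera("scene")[:,:,::-1]; cv2.imwrite("pics/s10.png",s);crop("pics/s10.png","pics/s10c.png",170,150,250,230,7)
im=read_camera("wrist"); cv2.imwrite("pics/w10.png",im[:,:,::-1]);crop("pics/w10.png","pics/w10c.png",190,0,330,200,3)
E
```

```text
M [0.375, 0.294, 0.286, 0.231, 0.344, 0.28, 0.261, 0.331] mean 0.300 tz 0.155 F [-0.01 -5.24 -1.03] L 94.2 ang -107.13 yaw -17.45 rot 0.750 z 135.3 t 14.68
```

View pics/s10c.png

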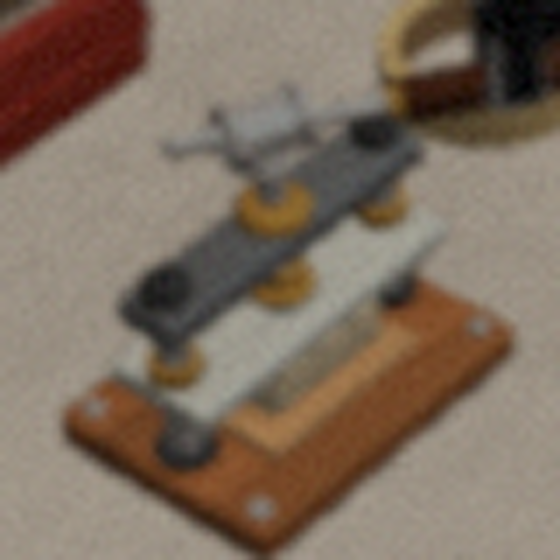

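View pics/w10c.png

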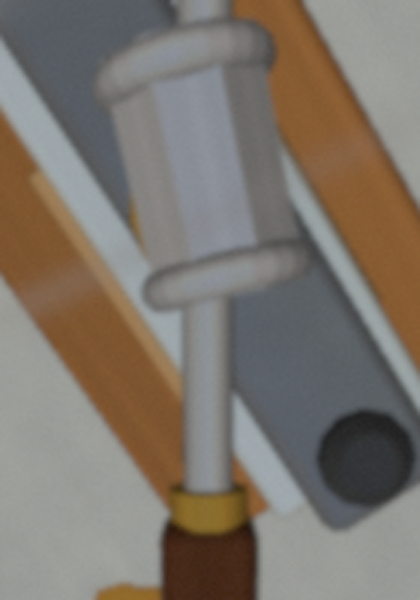

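```bash
python3 mom.py 16
```

```text
M [0.179, 0.255, 0.297, 0.233, 0.348, 0.261, 0.309, 0.315, 0.284, 0.266, 0.322, 0.219, 0.184, 0.301, 0.259, 0.276] mean 0.269 tz 0.166 F [-0.45 -5.17 -0.8 ] L 94.2 ang -107.16 yaw -17.45 rot 0.750 z 135.3 t 15.53
```

apply_moves(
  increments=[
    [0,[0,0,-0.0009],0.01],
    [0,[0,0,-0.0019],0.02],
    [0,[0,0,-0.0019],0.02],
  ],
)

```text
time: 15.78
position: [545.1, -45.3, 135.3]
eef_rot: [[-0.319, 0.0, 0.948], [-0.948, -0.0, -0.319], [0.0, -1.0, 0.0]]
ft_force: [0.4, -5.9, -1.7]
opening: 13.9
```

```bash
python3 mom.py 20
```

```text
M [0.408, 0.282, 0.422, 0.427, 0.304, 0.304, 0.326, 0.422, 0.305, 0.427, 0.458, 0.297, 0.406, 0.413, 0.355, 0.44, 0.416, 0.407, 0.416, 0.446] mean 0.384 tz 0.216 F [ 0.05 -5.56 -1.31] L 94.3 ang -108.16 yaw -18.59 rot 0.770 z 135.3 t 16.73
```

```bash
python3 - <<'E'
from h import *
J=[];T=[];F=[];p=[]
for i in range(8):
    o=get_obs();J.append(o["joint_torque"]);T.append(o["torque"]);F.append(o["ft_force"]);p.append(o["position"]);read_camera("top")
J,T,F=map(np.array,(J,T,F));print(np.round(J[:,[0,6]],3).tolist());print("T",np.round(T.mean(0),3),T.std(0),"F",F.mean(0),F.std(0),"J",J.mean(0),J.std(0))
P=np.mean(p,0)/1000;f=F.mean(0);print("base Mz",T.mean(0)[2]+P[0]*f[1]-P[1]*f[0], "M",T.mean(0)[2]+(P[0]-.5746)*f[1]-(P[1]-.0443)*f[0]); print(o["time"])
E
```

```text
[[-2.79, -0.216], [-2.791, -0.216], [-2.791, -0.216], [-2.791, -0.216], [-2.791, -0.216], [-2.791, -0.216], [-2.791, -0.216], [-2.791, -0.216]]
T [-1.243  0.013  0.218] [0.03234136 0.02576936 0.04761904] F [ 0.07748593 -5.65859808 -1.0723287 ] [0.56006609 0.6721702  0.35415559] J [ -2.79071476 -49.4061403   -5.73553149 -23.23518343  -1.45207863
  -0.33517163  -0.2160309 ] [1.86022396e-04 1.73121419e-04 1.38440444e-04 5.46841655e-05
 4.84320887e-05 2.63068410e-05 2.31253167e-05]
base Mz -2.8638241981050814 M 0.3910388839163325
17.0833
```

```bash
cat > m2.py <<'E'
from h import *
import sys
def m2(n):
    E=np.array([.5746,.0443]);M=[];Fx=[]
    for i in range(n):
        o=get_obs();Fx.append(o["ft_force"][0]);tz=-o["joint_torque"][6];Mb=o["joint_torque"][0]
        if i<n-1: read_camera("top")
    p=np.array(o["position"])/1000; fx=np.mean(Fx); fy=(Mb-tz+p[1]*fx)/p[0]
    R=np.array(o["eef_rot"]);y=np.arctan2(R[1,2],R[0,2])
    print("M %.3f tz %.3f fx %.2f±%.2f fy %.2f (ft fy %.2f)"%(tz+(p[0]-E[0])*fy-(p[1]-E[1])*fx,tz,fx,np.std(Fx)/n**.5,fy,o["ft_force"][1]),"rot %.3f L %.1f t %.2f"%(np.radians(25.51)-y,1000*np.hypot(*(p[:2]-E)),o["time"]))
m2(int(sys.argv[1]))
E
python3 m2.py 4
```

```text
M 0.432 tz 0.216 fx 0.59±0.07 fy -5.56 (ft fy -5.96) rot 0.770 L 94.3 t 17.28
```

apply_moves(
  increments=[
    [0,[-0.0005,0,0.0094],-0.1],
    [0,[-0.0019,0,0.0187],-0.2],
    [0,[-0.0042,0,0.0278],-0.3],
    [0,[-0.0042,0,0.0278],-0.3],
    [0,[-0.0042,0,0.0278],-0.3],
  ],
)

```text
time: 17.7
position: [572.9, -48.4, 135.2]
eef_rot: [[-0.027, 0.0, 1.0], [-1.0, 0.002, -0.027], [-0.002, -1.0, 0.0]]
ft_force: [-0.0, -0.0, -2.2]
opening: 14.0
```

```bash
python3 m2.py 4; python3 - <<'E'
from h import *
im=read_camera("wrist"); cv2.imwrite("pics/w11.png",im[:,:,::-1]);crop("pics/w11.png","pics/w11c.png",190,0,330,200,3)
E
```

```text
M -0.004 tz 0.020 fx -0.25±0.32 fy 0.02 (ft fy 0.13) rot 0.472 L 93.5 t 17.85
```

View pics/w11c.png

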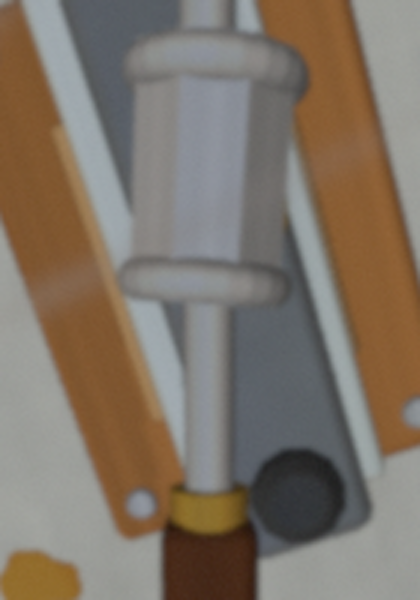

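apply_moves(
  increments=[
    [0,[-0.0005,0,0.0094],-0.1],
    [0,[-0.0007,0,0.0113],-0.12],
    [0,[-0.0007,0,0.0113],-0.12],
  ],
)

```text
time: 18.15
position: [583.8, -49.1, 135.2]
eef_rot: [[0.094, -0.0, 0.996], [-0.996, 0.0, 0.094], [-0.0, -1.0, -0.0]]
ft_force: [-0.5, 0.6, 0.4]
opening: 13.8
```

```bash
python3 m2.py 6
```

```text
M -0.020 tz 0.011 fx -0.37±0.22 fy 0.44 (ft fy 0.78) rot 0.351 L 94.1 t 18.40
```

apply_moves(
  increments=[
    [0,[0,0,0.0028],-0.03],
    [0,[0,0,0.0028],-0.03],
  ],
)

```text
time: 18.57
position: [586.6, -49.1, 135.3]
eef_rot: [[0.125, -0.0, 0.992], [-0.992, 0.0, 0.125], [-0.0, -1.0, -0.0]]
ft_force: [-1.0, 1.1, -0.5]
opening: 13.7
```

```bash
python3 m2.py 10
```

```text
M -0.121 tz -0.014 fx -1.27±0.17 fy 0.99 (ft fy 0.70) rot 0.320 L 94.1 t 19.02
```

apply_moves(
  increments=[
    [0,[0,0,0.0028],-0.03],
    [0,[0,0,0.0028],-0.03],
  ],
)

```text
time: 19.18
position: [589.6, -48.6, 135.3]
eef_rot: [[0.155, -0.0, 0.988], [-0.988, 0.0, 0.155], [-0.0, -1.0, -0.0]]
ft_force: [-2.5, 0.4, -0.9]
opening: 13.8
```

```bash
python3 m2.py 10
```

```text
M -0.148 tz -0.020 fx -1.66±0.13 fy 1.69 (ft fy 2.14) rot 0.290 L 94.1 t 19.63
```

apply_moves(
  increments=[
    [0,[0,0,0.0028],-0.03],
    [0,[0,0,0.0028],-0.03],
  ],
)

```text
time: 19.8
position: [592.4, -48.2, 135.3]
eef_rot: [[0.185, -0.0, 0.983], [-0.983, 0.0, 0.185], [-0.0, -1.0, -0.0]]
ft_force: [-1.5, 2.2, -1.1]
opening: 13.9
```

```bash
python3 m2.py 10; python3 - <<'E'
from h import *
im=read_camera("wrist"); cv2.imwrite("pics/w12.png",im[:,:,::-1]);crop("pics/w12.png","pics/w12c.png",190,0,330,200,3)
E
```

```text
M -0.171 tz -0.029 fx -1.99±0.13 fy 2.39 (ft fy 3.09) rot 0.260 L 94.2 t 20.25
```

View pics/w12c.png

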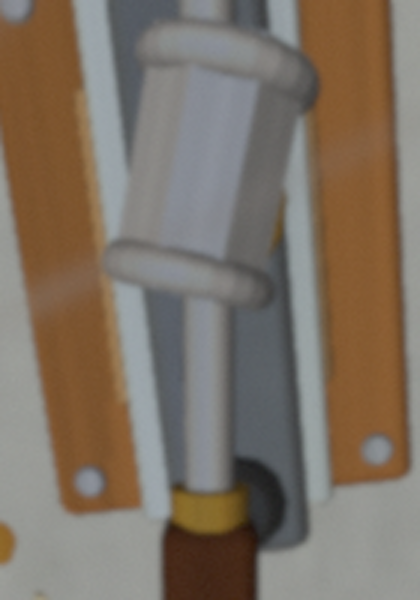

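apply_moves(
  increments=[
    [0,[0,0,0.0028],-0.03],
    [0,[-0.0002,0,0.0057],-0.06],
    [0,[-0.0002,0,0.0057],-0.06],
  ],
)

```text
time: 20.55
position: [597.9, -47.0, 135.2]
eef_rot: [[0.244, -0.001, 0.97], [-0.97, 0.0, 0.244], [-0.0, -1.0, -0.0]]
ft_force: [-2.2, 1.6, -1.7]
opening: 13.8
```

```bash
python3 m2.py 1; python3 m2.py 14
```

```text
M -0.479 tz -0.341 fx -2.20±0.00 fy 2.70 (ft fy 1.60) rot 0.199 L 94.2 t 20.55
M -0.210 tz -0.022 fx -2.83±0.18 fy 3.02 (ft fy 3.85) rot 0.200 L 94.2 t 21.20
```

apply_moves(
  increments=[
    [0,[-0.0005,0,-0.0094],0.1],
    [0,[-0.0019,0,-0.0187],0.2],
    [0,[-0.0042,0,-0.0278],0.3],
    [0,[-0.0057,0,-0.0323],0.35],
    [0,[-0.0074,0,-0.0367],0.4],
    [0,[-0.0074,0,-0.0367],0.4],
    [0,[-0.0074,0,-0.0367],0.4],
  ],
)

```text
time: 21.78
position: [561.0, -50.0, 135.7]
eef_rot: [[-0.153, 0.001, 0.988], [-0.988, -0.001, -0.153], [0.001, -1.0, 0.001]]
ft_force: [-1.4, -0.6, 0.2]
opening: 13.8
```

```bash
python3 m2.py 8
```

```text
M 0.009 tz 0.095 fx -0.97±0.20 fy -0.38 (ft fy -0.11) rot 0.600 L 94.3 t 22.13
```

apply_moves(
  increments=[
    [0,[0,0,-0.0028],0.03],
    [0,[-0.0001,0,-0.0047],0.05],
    [0,[-0.0001,0,-0.0047],0.05],
  ],
)

```text
time: 22.38
position: [556.1, -48.1, 135.4]
eef_rot: [[-0.204, 0.001, 0.979], [-0.979, -0.0, -0.204], [0.0, -1.0, 0.001]]
ft_force: [0.1, -1.6, -1.6]
opening: 13.9
```

```bash
python3 m2.py 10
```

```text
M 0.205 tz 0.179 fx 0.03±0.10 fy -1.24 (ft fy -1.38) rot 0.650 L 94.2 t 22.83
```

apply_moves(
  increments=[
    [0,[0,0,-0.0028],0.03],
    [0,[-0.0001,0,-0.0047],0.05],
    [0,[-0.0001,0,-0.0047],0.05],
  ],
)

```text
time: 23.08
position: [551.4, -47.0, 135.5]
eef_rot: [[-0.253, 0.001, 0.967], [-0.967, -0.0, -0.253], [0.0, -1.0, 0.001]]
ft_force: [0.8, -0.9, -1.9]
opening: 13.8
```

```bash
python3 m2.py 10
```

```text
M 0.296 tz 0.172 fx 0.92±0.20 fy -1.71 (ft fy -1.36) rot 0.700 L 94.3 t 23.53
```

```bash
python3 m2.py 14; python3 - <<'E'
from h import *
im=read_camera("wrist"); cv2.imwrite("pics/w13.png",im[:,:,::-1]);crop("pics/w13.png","pics/w13c.png",190,0,330,200,3)
E
```

```text
M 0.262 tz 0.135 fx 0.89±0.11 fy -1.96 (ft fy -2.10) rot 0.700 L 94.3 t 24.18
```

View pics/w13c.png

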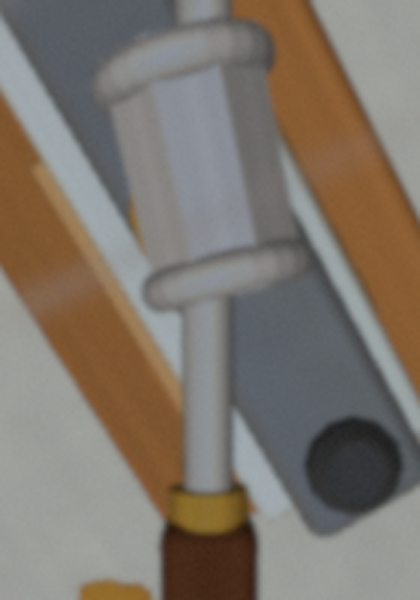

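```bash
cat > m3.py <<'E'
from h import *
import sys
E=np.array([.5746,.0443]);n=int(sys.argv[1]);tz=[];Mb=[];F=[]
for i in range(n):
    o=get_obs();F.append(o["ft_force"]);tz.append(-o["joint_torque"][6]);Mb.append(o["joint_torque"][0]);read_camera("top")
p=np.array(o["position"])/1000;h=n//2
def M(s):
    fx=np.mean(np.array(F)[s,0]);b,t=np.mean(Mb[s]),np.mean(tz[s]);fy=(b-t+p[1]*fx)/p[0];return round(t+(p[0]-E[0])*fy-(p[1]-E[1])*fx,3),round(fx,2),round(fy,2)
R=np.array(o["eef_rot"])
print("tz",np.round(tz,3).tolist(),"\nMb",np.round(Mb,2).tolist(),"\nfirst",M(slice(0,h)),"second",M(slice(h,n)),"rot %.3f t %.2f"%(np.radians(25.51)-np.arctan2(R[1,2],R[0,2]),o["time"]))
E
python3 m3.py 4
```

```text
tz [0.133, 0.132, 0.13, 0.129] 
Mb [-0.91, -0.93, -0.94, -0.95] 
first (np.float64(0.271), np.float64(1.01), np.float64(-2.0)) second (np.float64(0.343), np.float64(1.81), np.float64(-2.1)) rot 0.700 t 24.38
```

apply_moves(
  increments=[
    [0,[0,0,-0.0019],0.02],
    [0,[0,0,-0.0019],0.02],
  ],
)

```text
time: 24.6
position: [549.3, -46.5, 135.3]
eef_rot: [[-0.273, 0.0, 0.962], [-0.962, -0.0, -0.273], [0.0, -1.0, 0.0]]
ft_force: [0.6, -2.1, -0.9]
opening: 13.6
```

```bash
python3 m3.py 14
```

```text
tz [0.276, 0.232, 0.163, 0.136, 0.128, 0.126, 0.127, 0.128, 0.129, 0.13, 0.13, 0.131, 0.131, 0.131] 
Mb [-1.05, -1.01, -1.01, -1.01, -1.01, -1.02, -1.02, -1.02, -1.02, -1.02, -1.02, -1.02, -1.03, -1.03] 
first (np.float64(0.362), np.float64(1.48), np.float64(-2.29)) second (np.float64(0.318), np.float64(1.46), np.float64(-2.22)) rot 0.720 t 25.25
```

```bash
python3 m3.py 24
```

```text
tz [0.132, 0.132, 0.132, 0.132, 0.132, 0.132, 0.132, 0.132, 0.132, 0.132, 0.132, 0.132, 0.132, 0.133, 0.133, 0.133, 0.133, 0.133, 0.133, 0.133, 0.133, 0.133, 0.133, 0.133] 
Mb [-1.03, -1.04, -1.04, -1.04, -1.05, -1.05, -1.06, -1.06, -1.06, -1.07, -1.07, -1.07, -1.08, -1.08, -1.08, -1.08, -1.09, -1.09, -1.09, -1.1, -1.1, -1.1, -1.1, -1.11] 
first (np.float64(0.318), np.float64(1.42), np.float64(-2.28)) second (np.float64(0.303), np.float64(1.23), np.float64(-2.33)) rot 0.720 t 26.45
```

```bash
python3 - <<'E'
from h import *
im=read_camera("wrist"); cv2.imwrite("pics/w14.png",im[:,:,::-1])
# rotation of barrel patch relative to w10 via ECC euclidean
a=cv2.cvtColor(cv2.imread("pics/w10.png"),cv2.COLOR_BGR2GRAY)
def msk():
    m=np.zeros(a.shape,np.uint8); cv2.fillPoly(m,[np.array([[224,18],[280,8],[294,82],[240,103]])],255); return m
for n in ("w10","w9","w13","w14"):
    b=cv2.cvtColor(cv2.imread(f"pics/{n}.png"),cv2.COLOR_BGR2GRAY)
    W=np.eye(2,3,dtype=np.float32)
    cc,W=cv2.findTransformECC(a,b,W,cv2.MOTION_EUCLIDEAN,(3,200,1e-7),msk(),3)
    print(n,cc,"eye rot in image (rad)",np.arctan2(W[1,0],W[0,0]),W[:,2])
E
```

```text
w10 1.0000000264524223 eye rot in image (rad) -1.0973729e-09 [-1.0522565e-07  2.9112556e-07]
w9 0.8052508297020229 eye rot in image (rad) 0.0073529477 [-1.9384418 -1.9346216]
w13 0.9889318859163064 eye rot in image (rad) 0.0054069855 [-0.2634995 -1.4045649]
w14 0.9956475848246317 eye rot in image (rad) 0.010752598 [ 0.45492807 -2.6476133 ]
```

apply_moves(
  increments=[
    [0,[0,0,-0.001],0.01],
    [0,[0,0,-0.001],0.01],
  ],
)

```text
time: 26.72
position: [548.5, -46.3, 135.3]
eef_rot: [[-0.282, 0.0, 0.959], [-0.959, -0.0, -0.282], [-0.0, -1.0, 0.0]]
ft_force: [0.6, -2.6, -1.2]
opening: 13.7
```

```bash
python3 m3.py 20; python3 - <<'E'
from h import *
im=read_camera("wrist"); cv2.imwrite("pics/w15.png",im[:,:,::-1])
a=cv2.cvtColor(cv2.imread("pics/w10.png"),cv2.COLOR_BGR2GRAY)
m=np.zeros(a.shape,np.uint8); cv2.fillPoly(m,[np.array([[224,18],[280,8],[294,82],[240,103]])],255)
b=cv2.cvtColor(im,cv2.COLOR_RGB2GRAY);W=np.eye(2,3,dtype=np.float32)
cc,W=cv2.findTransformECC(a,b,W,cv2.MOTION_EUCLIDEAN,(3,200,1e-7),m,3);print(cc,np.arctan2(W[1,0],W[0,0]))
E
```

```text
tz [0.204, 0.176, 0.139, 0.124, 0.118, 0.115, 0.115, 0.115, 0.114, 0.114, 0.114, 0.113, 0.112, 0.11, 0.108, 0.107, 0.106, 0.105, 0.104, 0.103] 
Mb [-1.21, -1.2, -1.2, -1.21, -1.22, -1.23, -1.23, -1.24, -1.25, -1.25, -1.26, -1.26, -1.27, -1.28, -1.29, -1.29, -1.3, -1.3, -1.31, -1.32] 
first (np.float64(0.325), np.float64(1.37), np.float64(-2.59)) second (np.float64(0.36), np.float64(2.0), np.float64(-2.71)) rot 0.730 t 27.67
0.9977923759172603 0.0018325784
```

apply_moves(
  increments=[
    [0,[0,0,-0.001],0.01],
    [0,[0,0,-0.001],0.01],
  ],
)

```text
time: 27.93
position: [547.5, -46.0, 135.3]
eef_rot: [[-0.292, 0.0, 0.957], [-0.957, -0.0, -0.292], [0.0, -1.0, 0.0]]
ft_force: [1.8, -3.0, -1.0]
opening: 14.0
```

```bash
python3 m3.py 24; cat > ecc.py <<'E'
from h import *
im=read_camera("wrist"); cv2.imwrite("pics/w16.png",im[:,:,::-1])
a=cv2.cvtColor(cv2.imread("pics/w10.png"),cv2.COLOR_BGR2GRAY)
m=np.zeros(a.shape,np.uint8); cv2.fillPoly(m,[np.array([[224,18],[280,8],[294,82],[240,103]])],255)
b=cv2.cvtColor(im,cv2.COLOR_RGB2GRAY);W=np.eye(2,3,dtype=np.float32)
cc,W=cv2.findTransformECC(a,b,W,cv2.MOTION_EUCLIDEAN,(3,200,1e-7),m,3);print(cc,np.arctan2(W[1,0],W[0,0]))
E
python3 ecc.py
```

```text
tz [0.163, 0.137, 0.102, 0.088, 0.084, 0.082, 0.081, 0.081, 0.081, 0.081, 0.08, 0.08, 0.08, 0.08, 0.08, 0.079, 0.079, 0.079, 0.079, 0.079, 0.079, 0.078, 0.078, 0.078] 
Mb [-1.4, -1.39, -1.39, -1.39, -1.39, -1.4, -1.4, -1.4, -1.4, -1.41, -1.41, -1.42, -1.42, -1.42, -1.43, -1.43, -1.43, -1.44, -1.44, -1.45, -1.45, -1.46, -1.46, -1.46] 
first (np.float64(0.379), np.float64(2.27), np.float64(-2.92)) second (np.float64(0.374), np.float64(2.37), np.float64(-2.98)) rot 0.740 t 29.08
0.9980043280890066 -0.005781486
```

apply_moves(
  increments=[
    [0,[-0.0001,0,0.0047],-0.05],
    [0,[-0.0005,0,0.0094],-0.1],
    [0,[-0.0011,0,0.0141],-0.15],
    [0,[-0.0017,0,0.0178],-0.19],
    [0,[-0.0017,0,0.0178],-0.19],
    [0,[-0.0017,0,0.0178],-0.19],
  ],
)

```text
time: 29.68
position: [564.3, -48.7, 134.9]
eef_rot: [[-0.106, -0.002, 0.994], [-0.994, 0.001, -0.106], [-0.001, -1.0, -0.002]]
ft_force: [-1.3, 0.9, -0.7]
opening: 14.0
```

```bash
python3 m3.py 6; python3 - <<'E'
from h import *
im=read_camera("wrist"); cv2.imwrite("pics/w17.png",im[:,:,::-1]);crop("pics/w17.png","pics/w17c.png",190,0,330,200,3)
E
```

```text
tz [-0.129, -0.031, 0.001, 0.009, 0.01, 0.009] 
Mb [0.12, 0.06, 0.03, 0.0, -0.01, -0.02] 
first (np.float64(-0.137), np.float64(-0.86), np.float64(0.3)) second (np.float64(-0.038), np.float64(-0.51), np.float64(0.02)) rot 0.551 t 29.93
```

View pics/w17c.png

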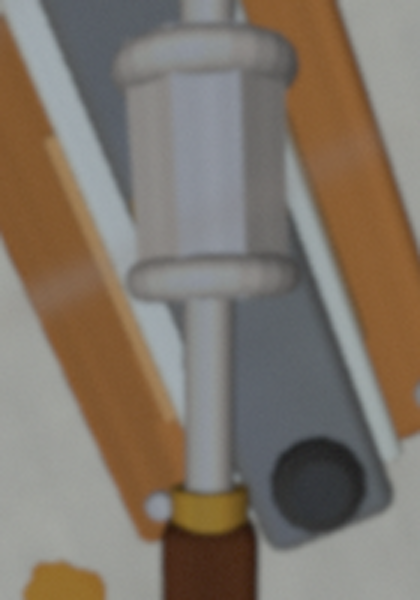

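apply_moves(
  increments=[
    [0,[0.006,0,0],0],
    [0,[0.014,0,0],0],
    [0,[0.024,0,0],0],
    [0,[0.034,0,0],0],
    [0,[0.044,0,0],0],
    [0,[0.054,0,0],0],
    [0,[0.064,0,0],0],
    [0,[0.076,0,0],0],
    [0,[0.088,0,0],0],
    [0,[0.1,0,0],0],
    [0,[0.1,0,0],0],
    [0,[0.1,0,0],0],
  ],
)

```text
time: 31.03
position: [554.4, -150.0, 135.2]
eef_rot: [[-0.107, -0.0, 0.994], [-0.994, -0.0, -0.107], [0.0, -1.0, -0.0]]
ft_force: [0.8, 0.5, -1.1]
opening: 14.1
```

```bash
python3 m3.py 2; python3 - <<'E'
from h import *
s=read_camera("scene")[:,:,::-1]; cv2.imwrite("pics/s18.png",s);t=read_camera("top")[:,:,::-1];cv2.imwrite("pics/t18.png",t)
z=lambda i,x,y,w,h,s:cv2.resize(i[y:y+h,x:x+w],None,fx=s,fy=s,interpolation=cv2.INTER_CUBIC)
cv2.imwrite("pics/c18.png",np.hstack([z(s,165,110,130,130,3),z(t,200,100,130,130,3)]))
toolinc((560,-220,60),0)
E
```

```text
tz [-0.086, -0.028] 
Mb [1.2, 1.09] 
first (np.float64(0.022), np.float64(0.78), np.float64(2.12)) second (np.float64(-0.124), np.float64(-0.28), np.float64(2.1)) rot 0.551 t 31.08
inc [0.0712, 0.0753, 0.0127] roll -0.1035071449972869 curyaw -5.93 pos [ 554.75 -147.87  135.33] q [0.43, 0.45, -0.35, 1.87, 0.2, 0.86, -0.13] t 31.2333
```

View pics/c18.png

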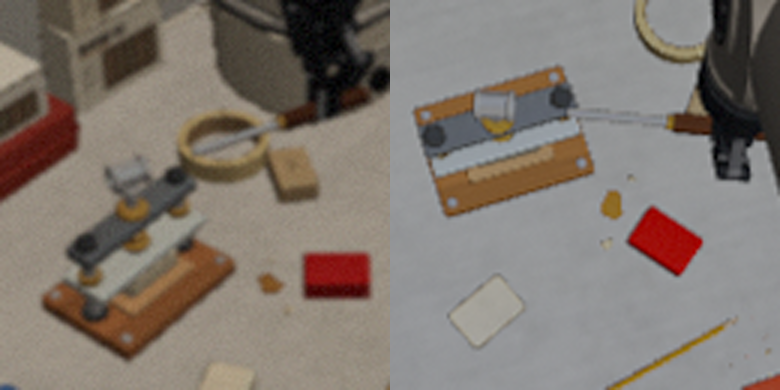

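apply_moves(
  increments=[
    [0,[0.015,-0.02,0.001],0],
    [0,[0.03,-0.042,0.003],-0.1],
    [0,[0.05,-0.042,0.004],-0.22],
    [0,[0.07,-0.042,0.006],-0.34],
    [0,[0.09,-0.042,0.008],-0.46],
    [0,[0.11,-0.042,0.009],-0.58],
    [0,[0.125,-0.042,0.011],-0.7],
    [0,[0.129,-0.042,0.011],-0.82],
    [0,[0.129,-0.042,0.011],-0.94],
    [0,[0.129,-0.042,0.011],-1.06],
    [0,[0.129,-0.042,0.011],-1.18],
    [0,[0.129,-0.042,0.011],-1.28],
    [0,[0.129,-0.042,0.011],-1.344],
    [0,[0.129,-0.042,0.011],-1.344],
    [0,[0.129,-0.042,0.011],-1.344],
  ],
)

```text
time: 32.48
position: [552.2, -277.8, 177.3]
eef_rot: [[0.945, 0.0, 0.327], [-0.327, 0.0, 0.945], [-0.0, -1.0, 0.0]]
ft_force: [-0.0, -0.2, -0.5]
opening: 13.8
```

```bash
python3 - <<'E'
from h import *
im=read_camera("wrist"); cv2.imwrite("pics/w19.png",im[:,:,::-1])
toolinc((551.4,-277.3,10),71.1);print(get_obs()["ft_force"])
E
```

```text
inc [-0.0009, 0.1673, 0.0003] roll -0.0035487090866542304 curyaw 70.9 pos [ 552.15 -277.97  177.29] q [0.82, 0.51, -0.61, 1.72, 0.33, 1.02, 1.32] t 32.5333
[-0.74674246  0.53799656 -0.43234045]
```

View pics/w19.png

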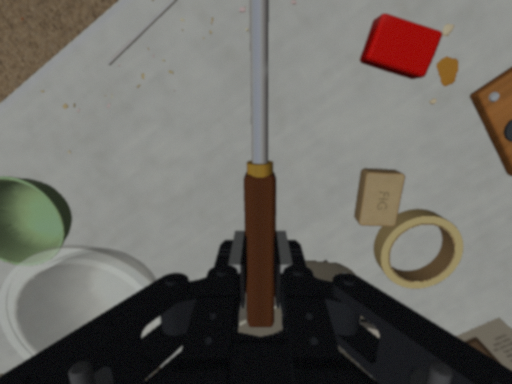

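Table spot is clear. Lowering to about 10 mm, then down to contact.

apply_moves(
  increments=[
    [0,[0,0.03,0],0],
    [0,[0,0.065,0],0],
    [0,[0,0.1,0],0],
    [0,[0,0.13,0],0],
    [0,[0,0.15,0],0],
    [0,[0,0.162,0],0],
    [0,[0,0.167,0],0],
    [0,[0,0.167,0],0],
    [0,[0,0.167,0],0],
  ],
)

```text
time: 33.28
position: [553.0, -278.5, 11.5]
eef_rot: [[0.945, 0.002, 0.326], [-0.326, -0.001, 0.945], [0.002, -1.0, -0.0]]
ft_force: [0.4, -0.8, -0.6]
opening: 14.2
```

apply_moves(
  increments=[
    [0,[0,0.002,0],0],
    [0,[0,0.004,0],0],
    [0,[0,0.005,0],0],
    [0,[0,0.005,0],0],
    [0,[0,0.005,0],0],
  ],
)

```text
time: 33.7
position: [552.0, -278.5, 5.6]
eef_rot: [[0.945, 0.0, 0.326], [-0.326, -0.0, 0.945], [0.0, -1.0, -0.0]]
ft_force: [-0.2, -0.3, -1.6]
opening: 14.1
```

apply_moves(
  increments=[
    [0,[0,0.001,0],0],
    [0,[0,0.002,0],0],
    [0,[0,0.0025,0],0],
    [0,[0,0.0025,0],0],
  ],
)

```text
time: 34.03
position: [552.0, -278.4, 2.8]
eef_rot: [[0.945, -0.0, 0.326], [-0.326, -0.0, 0.945], [-0.0, -1.0, -0.0]]
ft_force: [-0.1, -0.3, -1.2]
opening: 13.7
```

apply_moves(
  increments=[
    [0,[0,0.0005,0],0],
    [0,[0,0.001,0],0],
    [0,[0,0.001,0],0],
  ],
)

```text
time: 34.28
position: [552.0, -278.4, 2.7]
eef_rot: [[0.945, -0.0, 0.326], [-0.326, -0.001, 0.945], [-0.0, -1.0, -0.001]]
ft_force: [-3.2, -0.1, 8.5]
opening: 13.7
```

Contact (8.5 N up). Open and retreat upward.

apply_moves(
  increments=[
    [0.15,[0,0,0],0],
    [0.3,[0,0,0],0],
    [0.5,[0,0,0],0],
    [0.7,[0,0,0],0],
    [0.9,[0,0,0],0],
    [1,[0,0,0],0],
    [1,[0,0,0],0],
    [1,[0,0,0],0],
    [1,[0,-0.02,0],0],
    [1,[0,-0.06,0],0],
    [1,[0,-0.1,0],0],
    [1,[0,-0.14,0],0],
    [1,[0,-0.175,0],0],
    [1,[0,-0.175,0],0],
    [1,[0,-0.175,0],0],
  ],
)

```text
time: 35.53
position: [553.4, -278.9, 179.4]
eef_rot: [[0.945, 0.004, 0.326], [-0.326, -0.002, 0.945], [0.005, -1.0, -0.001]]
ft_force: [-0.0, 0.2, -0.7]
opening: 85.5
```

```bash
python3 - <<'E'
from h import *
im=read_camera("wrist"); cv2.imwrite("pics/w20.png",im[:,:,::-1]); m=camera_model("wrist")
s=read_camera("scene")[:,:,::-1]; cv2.imwrite("pics/s20.png",s);crop("pics/s20.png","pics/s20c.png",160,130,360,230,3)
print("tip",onz(m,261,48,7),"sh",onz(m,260.5,134,7)); print(get_obs()["time"],get_obs()["ft_force"],get_obs()["opening"])
E
```

```text
tip [ 431.01023795 -236.29645731    7.        ] sh [ 510.47358367 -264.12825938    7.        ]
35.6333 [ 0.25606093 -0.29297541 -0.04746209] 85.15799167053636
```

View pics/w20.png

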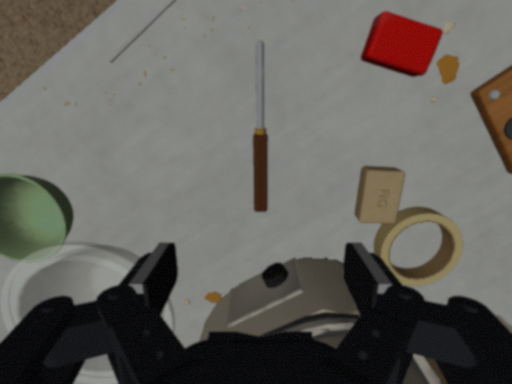

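View pics/s20c.png

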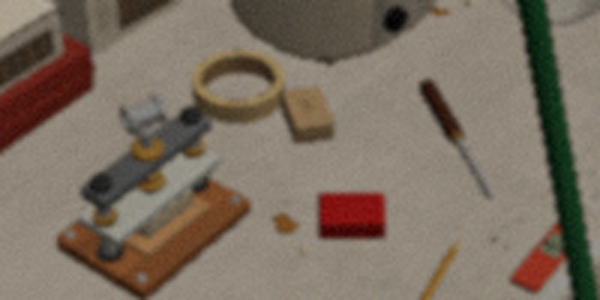

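The rod lies flat from its tip at pixel (261,42) to the end of its handle at (261,210). It is about 300 mm from the press, and the eye stands free. Handing in.

```bash
python3 - <<'E'
from workcell import *
print(finish_job())
E
```

```text
the job is handed in; nothing more can be done
None
```

I turned the eye with the rod only, then drew the rod out and laid it back near where it started. I handed the job in at about 36 s, but the squeeze on the soap is inferred from torque, not measured directly.

**Insertion:** The wrist view showed the shank right through the loop and centred to within about 1 mm, with no side force going in.

**Tightening:** I tightened to about 0.38 N m, then saw that my free-turning torque (about 0.19 N m) didn't match the stated 0.27. I loosened the eye and tightened it again more carefully, to 0.37–0.38 N m. In the wrist image the eye was then about 0.016 rad short of the 0.75 rad point of the first pass.

**Squeeze on the soap:**

| Rule used | Squeeze |
|---|---|
| Stated law (0.27 N m free, 0.009 N m per newton) | about 12 N |
| Same slope from my measured free torque | about 20 N |
| Friction scaled by my measured free torque | up to about 29 N, above the 26 N limit |

I went with the stated law. I can't rule out that the first tightening, about 0.03 rad further, briefly squeezed harder than intended. By the scaled rule it could have been about 32 N or more, near or over the 34 N crush limit.

**Final state:** In the last pictures the rod lies flat, handle down, about 300 mm from the screw axis. The eye is free, the soap is under the plate, and the gripper is open and about 180 mm above the table, touching nothing.

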